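# Press flanged bearings into a key-machine end plate

### The arm

A 6-joint arm with a two-finger parallel gripper is mounted at the origin on the work surface. World frame = base frame: x ahead of the robot, y to its left, z up, the work surface at z = 0. Lengths are in m, angles in degrees, forces in N, time in s.
With the tool pointing down it reaches from about 0.4 to 0.825 m from the base axis. Payload 7 kg.
Tool frame: the origin (TCP) lies midway between the tips of the shut fingers; the grasp point (between the pads) lies 19 mm behind it; z points along the fingers, y is the line along which they close (so a half turn about z gives the same grasp; the last joint's range is limited). The gripper opens to 88 mm and grips with 3 to 60 N. Pads are 19 mm wide; open, the fingers measure 130 mm over their backs; the gripper's body (78 mm by 193 mm) begins 47 mm behind the grasp point.
Start: joints at [87.496, 20.546, 0.682, 0, -70.136, -16.507], TCP at [0.22, 0.638, 0.227] pointing down, gripper open.
Joint ranges: [-176.03, 176.03], [-82.01, 121.73], [-58.28, 71.71], [-173.87, 95.51], [-174.79, -0.11], [-173.66, 173.66]. Speed limits (degrees/s): [136.94, 136.94, 172.46, 180, 180, 180].

### API

Orientations are given as [roll, pitch, yaw] about the fixed x, y, z axes, in that order (R = Rz(yaw) Ry(pitch) Rx(roll)).
In Python, from plant import r gives the robot as it stands. The module is installed in compiled form; this text tells all that it offers.
- The arm moves only by the tool play_rows, never from a script. Its argument "rows" is a list of rows, each an object with "slide": the shift along the tool's x, y, z as a fraction of full scale, a list of three; "delta_rot": the turn, a rotation vector about the tool's x, y, z as a fraction of full scale, a list of three; "fingers": the opening, from -1 (shut) to 1 (fully open). In form: [{"slide": [x, y, z], "delta_rot": [rx, ry, rz], "fingers": fingers}, ...]. A call has 1 to 8 rows; each row shifts and turns the commanded pose from where the row before left it, along the tool's axes as they then stand; what a row does not reach is not made up. Full scale, the value 1, is 0.15 m for a shift and 0.08 rad for a turn. A row lasts 1/8 s, in which the tool goes at most 62.5 mm and 10.7 degrees, less where a joint would pass 70% of its speed; a pose out of reach is approached as far as the arm can. A call with a number of a shift or a turn outside -1 to 1 is refused whole. A call with a gripper value outside its range is refused whole. The fingers move at their own pace and stop on an object; "squeeze" is the grip in N (left out, the last holds). Time passes only in rows, so rows that do not move let the fingers close. It gives the time, the measured TCP pose, the force, the opening and the grip force at its end, in the units of the state.
- r.get_state(): the state, without advancing time (a new reading comes with each control period).
- r.capture(name): name is "side" or "top" or "wrist"; returns a dict with "image" (384x512x3 uint8, blue, green, red), "fx", "fy", "cx", "cy" (pixels), "R" (3x3) and "t" (3): a world point X has camera coordinates R X + t; the wrist camera has in their place "T_tool_cam" (4x4, takes a point from camera to tool coordinates, whose origin is the TCP and whose axes are the flange's). Camera axes: x right, y down, z forward; pixel columns grow to the right and rows downward; lengths in m; the calibration is good to about 2 mm. A picture is of the moment at which its call begins: read the wrist's pose just before it. There is no depth.
- r.close_job(): hands the job in; it is judged then, once.
The state is a dict: "time_s": time; "joints": joint angles; "qd": joint speeds; "joint_torque": joint torques, N m; "tcp_pos": TCP position; "eef_rot": TCP orientation; "contact_force": force on the tool from outside, world axes, zero at the start; "moment": the same for the moment, N m; "gripper_width": finger opening in m; "gripper_force": force on a finger pad.
Only numpy, scipy, OpenCV 4.12 (cv2) and the standard library are available. Lean on these libraries where they do the work, as an engineer would, in place of code of your own. Each camera call takes 0.05 s, during which the arm holds its last target. There are 200 camera calls.

### The job

Fit every flanged bearing lying on the bench into the key machine's end plate: start each one by hand, flange up, in a bore of its own, slide the loaded shuttle fully in under the screw press and wind the star handle round by its spokes until it goes hard, so that all the flanges are home against the plate; do not force it once it has gone hard. Then wind the press back so that its platen is well clear, draw the shuttle fully out again and let go, leaving all the bearings home in the plate; do not knock over the oil bottle.

Things in the scene. Friction and masses are not known exactly. Their poses are not given: they have to be found in the camera images.
- bearing1: Steel flanged bearing with a black seal on top, 280 g, 42 mm tall: on top a flange 58 mm across and 16 mm thick (grip its rim), below it a body 48 mm across, its foot tapering to 42 mm over the lowest 5 mm. Stands flange up on the bench; origin at the centre of the underside, z up. Some of the four may be absent.
- bearing2: Steel flanged bearing with a black seal on top, 280 g, 42 mm tall: on top a flange 58 mm across and 16 mm thick (grip its rim), below it a body 48 mm across, its foot tapering to 42 mm over the lowest 5 mm. Stands flange up on the bench; origin at the centre of the underside, z up. Some of the four may be absent.
- bearing3: Steel flanged bearing with a black seal on top, 280 g, 42 mm tall: on top a flange 58 mm across and 16 mm thick (grip its rim), below it a body 48 mm across, its foot tapering to 42 mm over the lowest 5 mm. Stands flange up on the bench; origin at the centre of the underside, z up. Some of the four may be absent.
- bearing4: Steel flanged bearing with a black seal on top, 280 g, 42 mm tall: on top a flange 58 mm across and 16 mm thick (grip its rim), below it a body 48 mm across, its foot tapering to 42 mm over the lowest 5 mm. Stands flange up on the bench; origin at the centre of the underside, z up. Some of the four may be absent.
- bore1 (a point): Centre of the mouth of one of four bores, 88 mm apart in a square, in the aluminium end plate on the shuttle; 75 mm above the bench, z up, y along the shuttle's travel to the press. Any bearing fits: it drops in 12 mm and stands there, flange 14 mm above the plate; the rest is a tight fit that takes about 22 N. Home: flange on the plate, bearing origin 26 mm below this point.
- bore2 (a point): Centre of the mouth of one of four bores, 88 mm apart in a square, in the aluminium end plate on the shuttle; 75 mm above the bench, z up, y along the shuttle's travel to the press. Any bearing fits: it drops in 12 mm and stands there, flange 14 mm above the plate; the rest is a tight fit that takes about 22 N. Home: flange on the plate, bearing origin 26 mm below this point.
- bore3 (a point): Centre of the mouth of one of four bores, 88 mm apart in a square, in the aluminium end plate on the shuttle; 75 mm above the bench, z up, y along the shuttle's travel to the press. Any bearing fits: it drops in 12 mm and stands there, flange 14 mm above the plate; the rest is a tight fit that takes about 22 N. Home: flange on the plate, bearing origin 26 mm below this point.
- bore4 (a point): Centre of the mouth of one of four bores, 88 mm apart in a square, in the aluminium end plate on the shuttle; 75 mm above the bench, z up, y along the shuttle's travel to the press. Any bearing fits: it drops in 12 mm and stands there, flange 14 mm above the plate; the rest is a tight fit that takes about 22 N. Home: flange on the plate, bearing origin 26 mm below this point.
- shuttle (a joint): Travel of the shuttle in m: 0 fully out (loading place, beside the press), 0.245 fully in, the plate under the platen. About 4 N of friction; it stays where it is left. The end plate on it is 180 x 180 x 35 mm.
- shuttle_knob (a point): Grip point on the upright steel pull post at the shuttle's outer end: 24 mm across, this point 70 mm above the bench, post top 82 mm, free down to 45 mm; y points along the shuttle's travel towards the press.
- star (a joint): Angle of the press's star handle in rad: grows clockwise seen from above and lowers the platen 7.16 mm a rad. Begins at 0 to 1.3; it meets started bearings at about 3.1, they are home at about 5.0 and there the turning force rises steeply; end stop 6.1. Stays where it is left (0.15 N m of friction).
- star_hub (a point): Centre of the star handle's hub (52 mm across, 30 mm tall) on the upright screw axis, at spoke height: 315 mm above the bench at star 0, 279 mm when home. x points along one of four level spokes at 90 degrees: rods 12 mm thick, black balls 24 mm across at 98 mm radius. The press head (top 245 mm) below reaches 45 mm from the axis to the front and sides.
- platen (a point): Centre of the underside of the press's flat steel platen, 150 x 150 mm: 127 mm above the bench at star 0, 91 mm when the bearings are home.
- oil_bottle: White plastic oil bottle, 52 mm across, 130 mm tall, standing on the bench near the bearings; origin at the centre of its underside, z up.
Not all that is in view belongs to the job. Leave any green look-alike of the bearing3 alone. What is shaped like the bearing2 but red is not meant.

How it is judged (in metres and radians):
On the way, in this order (a step that is already met when the one before it is completed fails the run):
1. every bearing is started, upright, in a bore of the plate (((horizontal distance between bearing1 and bore1 below 0.005 m and z of bearing1 in the frame of bore1 below -0.005 m) or (horizontal distance between bearing1 and bore2 below 0.005 m and z of bearing1 in the frame of bore2 below -0.005 m) or (horizontal distance between bearing1 and bore3 below 0.005 m and z of bearing1 in the frame of bore3 below -0.005 m) or (horizontal distance between bearing1 and bore4 below 0.005 m and z of bearing1 in the frame of bore4 below -0.005 m)) and angle between each of bearing1, bearing2, bearing3, bearing4's own z axis and vertical below 0.2 rad and ((horizontal distance between bearing2 and bore1 below 0.005 m and z of bearing2 in the frame of bore1 below -0.005 m) or (horizontal distance between bearing2 and bore2 below 0.005 m and z of bearing2 in the frame of bore2 below -0.005 m) or (horizontal distance between bearing2 and bore3 below 0.005 m and z of bearing2 in the frame of bore3 below -0.005 m) or (horizontal distance between bearing2 and bore4 below 0.005 m and z of bearing2 in the frame of bore4 below -0.005 m)) and ((horizontal distance between bearing3 and bore1 below 0.005 m and z of bearing3 in the frame of bore1 below -0.005 m) or (horizontal distance between bearing3 and bore2 below 0.005 m and z of bearing3 in the frame of bore2 below -0.005 m) or (horizontal distance between bearing3 and bore3 below 0.005 m and z of bearing3 in the frame of bore3 below -0.005 m) or (horizontal distance between bearing3 and bore4 below 0.005 m and z of bearing3 in the frame of bore4 below -0.005 m)) and ((horizontal distance between bearing4 and bore1 below 0.005 m and z of bearing4 in the frame of bore1 below -0.005 m) or (horizontal distance between bearing4 and bore2 below 0.005 m and z of bearing4 in the frame of bore2 below -0.005 m) or (horizontal distance between bearing4 and bore3 below 0.005 m and z of bearing4 in the frame of bore3 below -0.005 m) or (horizontal distance between bearing4 and bore4 below 0.005 m and z of bearing4 in the frame of bore4 below -0.005 m))), for 0.2 s.
2. the loaded shuttle is fully in under the press (all of step 1 and value of joint shuttle above 0.237 m), for 0.2 s.
3. under the press, every bearing is pressed home (value of joint shuttle above 0.237 m and ((horizontal distance between bearing1 and bore1 below 0.003 m and z of bearing1 in the frame of bore1 below -0.0235 m) or (horizontal distance between bearing1 and bore2 below 0.003 m and z of bearing1 in the frame of bore2 below -0.0235 m) or (horizontal distance between bearing1 and bore3 below 0.003 m and z of bearing1 in the frame of bore3 below -0.0235 m) or (horizontal distance between bearing1 and bore4 below 0.003 m and z of bearing1 in the frame of bore4 below -0.0235 m)) and angle between each of bearing1, bearing2, bearing3, bearing4's own z axis and vertical below 0.05 rad and ((horizontal distance between bearing2 and bore1 below 0.003 m and z of bearing2 in the frame of bore1 below -0.0235 m) or (horizontal distance between bearing2 and bore2 below 0.003 m and z of bearing2 in the frame of bore2 below -0.0235 m) or (horizontal distance between bearing2 and bore3 below 0.003 m and z of bearing2 in the frame of bore3 below -0.0235 m) or (horizontal distance between bearing2 and bore4 below 0.003 m and z of bearing2 in the frame of bore4 below -0.0235 m)) and ((horizontal distance between bearing3 and bore1 below 0.003 m and z of bearing3 in the frame of bore1 below -0.0235 m) or (horizontal distance between bearing3 and bore2 below 0.003 m and z of bearing3 in the frame of bore2 below -0.0235 m) or (horizontal distance between bearing3 and bore3 below 0.003 m and z of bearing3 in the frame of bore3 below -0.0235 m) or (horizontal distance between bearing3 and bore4 below 0.003 m and z of bearing3 in the frame of bore4 below -0.0235 m)) and ((horizontal distance between bearing4 and bore1 below 0.003 m and z of bearing4 in the frame of bore1 below -0.0235 m) or (horizontal distance between bearing4 and bore2 below 0.003 m and z of bearing4 in the frame of bore2 below -0.0235 m) or (horizontal distance between bearing4 and bore3 below 0.003 m and z of bearing4 in the frame of bore3 below -0.0235 m) or (horizontal distance between bearing4 and bore4 below 0.003 m and z of bearing4 in the frame of bore4 below -0.0235 m))), for 0.2 s.
At the end, for the whole second after the job is handed in: Every bearing present upright (0.05 rad) in its own bore, within 3 mm of its centre, flange within 2.5 mm of the plate, at rest; shuttle within 12 mm of its outer stop; platen over 97 mm above the bench (6 mm clear); oil bottle standing (((horizontal distance between bearing1 and bore1 below 0.003 m and z of bearing1 in the frame of bore1 below -0.0235 m) or (horizontal distance between bearing1 and bore2 below 0.003 m and z of bearing1 in the frame of bore2 below -0.0235 m) or (horizontal distance between bearing1 and bore3 below 0.003 m and z of bearing1 in the frame of bore3 below -0.0235 m) or (horizontal distance between bearing1 and bore4 below 0.003 m and z of bearing1 in the frame of bore4 below -0.0235 m)) and angle between each of bearing1, bearing2, bearing3, bearing4's own z axis and vertical below 0.05 rad and ((horizontal distance between bearing2 and bore1 below 0.003 m and z of bearing2 in the frame of bore1 below -0.0235 m) or (horizontal distance between bearing2 and bore2 below 0.003 m and z of bearing2 in the frame of bore2 below -0.0235 m) or (horizontal distance between bearing2 and bore3 below 0.003 m and z of bearing2 in the frame of bore3 below -0.0235 m) or (horizontal distance between bearing2 and bore4 below 0.003 m and z of bearing2 in the frame of bore4 below -0.0235 m)) and ((horizontal distance between bearing3 and bore1 below 0.003 m and z of bearing3 in the frame of bore1 below -0.0235 m) or (horizontal distance between bearing3 and bore2 below 0.003 m and z of bearing3 in the frame of bore2 below -0.0235 m) or (horizontal distance between bearing3 and bore3 below 0.003 m and z of bearing3 in the frame of bore3 below -0.0235 m) or (horizontal distance between bearing3 and bore4 below 0.003 m and z of bearing3 in the frame of bore4 below -0.0235 m)) and ((horizontal distance between bearing4 and bore1 below 0.003 m and z of bearing4 in the frame of bore1 below -0.0235 m) or (horizontal distance between bearing4 and bore2 below 0.003 m and z of bearing4 in the frame of bore2 below -0.0235 m) or (horizontal distance between bearing4 and bore3 below 0.003 m and z of bearing4 in the frame of bore3 below -0.0235 m) or (horizontal distance between bearing4 and bore4 below 0.003 m and z of bearing4 in the frame of bore4 below -0.0235 m)) and value of joint shuttle below 0.012 m and height (world z) of platen above 0.097 m and linear speed of each of bearing1, bearing2, bearing3, bearing4 below 0.02 m/s and angle between oil_bottle's own z axis and vertical below 0.3 rad); the robot touches nothing.
It fails at once if the press is forced: more than 600 N between platen and bearings (contact force between ram and anything else above 600 N).
It fails at once if the oil bottle is knocked over (angle between oil_bottle's own z axis and vertical above 0.7 rad).
Of bearing1, bearing2, bearing3, bearing4 only 2 to 4 are there at a start; the rules pass over those that are not, and their reading is None.
At some moment in a run one of bearing1, bearing2, bearing3, bearing4 may be knocked a few centimetres aside while the robot is not near it.
It also fails if it takes over 210 s, if anything falls off the work surface, if the arm or the gripper's body presses on something with over 40 N, if the wrist force passes 120 N, or if a joint passes its speed limit or range.

## Working session

There is one attempt and no reset: what is moved stays moved. The work goes in short steps, Python scripts to look and compute and a tool call to move; the robot and the scene stay as the last step left them, time stands still between calls to the robot, and variables do not carry over. Pictures are saved under pics/ and viewed, at most 17 in all, crops included, and the job is handed in when it is done.

Besides the shell and the picture viewer there is one more tool, called after "Emit:" by a JSON object that holds its "op" and its "data", one argument or row to a line. play_rows: Moves the arm, as the interface text tells. Shift numbers are shares of 0.15 m and turn numbers shares of 0.08 rad, none past 1 either way. Its arguments: {"type":"object","properties":{"rows":{"type":"array"},"squeeze":{"type":"number"}},"required":["rows"]}

```bash
mkdir -p pics; cat > h.py <<'E'
import cv2, numpy as np
from plant import r
from scipy.spatial.transform import Rotation as Ro
def cap(n,save=None):
    s=r.get_state(); c=r.capture(n)
    im=np.array(c["image"])
    if n=="wrist":
        T=np.eye(4); T[:3,:3]=Ro.from_euler('xyz',s["eef_rot"],degrees=True).as_matrix(); T[:3,3]=s["tcp_pos"]
        W=T@np.array(c["T_tool_cam"]); Rw=W[:3,:3]; o=W[:3,3]
    else:
        Rw=np.array(c["R"]).T; o=-Rw@np.array(c["t"])
    if save: cv2.imwrite("pics/"+save+".png",im)
    return dict(im=im,K=(c["fx"],c["fy"],c["cx"],c["cy"]),R=Rw,o=o)
def ray(c,u,v):
    fx,fy,cx,cy=c["K"]; d=c["R"]@np.array([(u-cx)/fx,(v-cy)/fy,1]); return d
def onz(c,u,v,z):
    d=ray(c,u,v); return c["o"]+d*(z-c["o"][2])/d[2]
def proj(c,X):
    fx,fy,cx,cy=c["K"]; p=c["R"].T@(np.array(X)-c["o"]); return np.array([fx*p[0]/p[2]+cx,fy*p[1]/p[2]+cy])
E
python3 - <<'E'
from h import *
import pickle
print(r.get_state())
for n in ("top","side","wrist"):
    c=cap(n,n+"0"); pickle.dump(c,open(n+"0.pkl","wb")); print(n,c["K"],c["o"].round(3),c["R"][:,2].round(2))
E
```

```text
{'time_s': 0.0, 'joints': array([ 8.74946696e+01,  2.05905425e+01,  6.35702585e-01, -1.94206276e-02,
       -7.01367461e+01, -1.65049828e+01]), 'qd': array([0.02402998, 0.03479075, 0.05024209, 0.01587669, 0.05983482,
       0.02983495]), 'joint_torque': array([-1.02189533e-03, -5.82711411e+01,  2.93067241e+01,  6.99757621e+00,
        6.96762989e-03, -1.51598069e-04]), 'tcp_pos': array([0.21976567, 0.63771794, 0.22564962]), 'eef_rot': array([ 1.79907001e+02, -8.51729842e-03, -1.90169196e+01]), 'contact_force': array([ 0.25129784,  0.25382191, -0.02548718]), 'moment': array([-0.02222658, -0.00827355, -0.03597201]), 'gripper_force': 0.0, 'gripper_width': 0.08783306209528845}
top (393.97117118879453, 393.97117118879453, 254.28434239460063, 193.01832864363038) [ 0.361 -0.063  1.238] [ 0.2   0.02 -0.98]
side (355.1495665626975, 355.1495665626975, 252.7402950842208, 190.17331131161384) [0.403 0.639 0.787] [ 0.17 -0.76 -0.63]
wrist (336.7941358967246, 336.7941358967246, 253.9957332174687, 192.39632437979913) [0.293 0.612 0.383] [-0.27  0.09 -0.96]
```

View pics/top0.png

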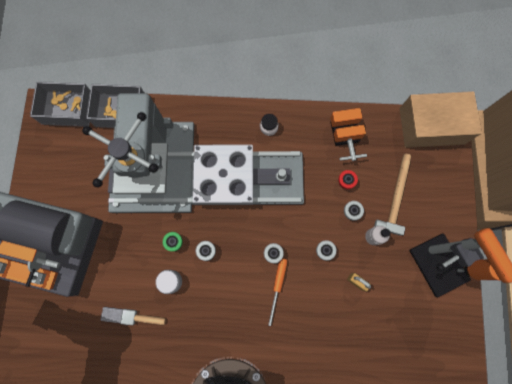

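View pics/side0.png

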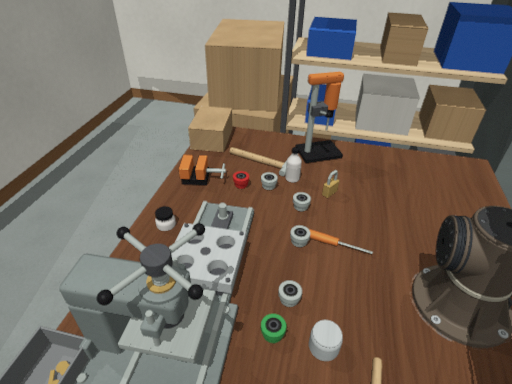

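The top view shows four steel rings with black seals at (206,251), (274,254), (327,250) and (354,211). The look-alikes are the green one at (172,242), the red one at (348,180), and the jars at (168,282) and (269,124). The oil bottle is at about (378,234), the plate at (223,173), the post at (282,174) and the star hub at (121,150).

```bash
cat >> h.py <<'E'
def comps(m,amin,amax=1e9):
    n,l,st,ce=cv2.connectedComponentsWithStats(m.astype(np.uint8))
    return [(ce[i].round(1),st[i].tolist()) for i in range(1,n) if amin<=st[i][4]<=amax]
E
python3 - <<'E'
from h import *
import pickle
t=pickle.load(open("top0.pkl","rb")); s=pickle.load(open("side0.pkl","rb"))
for nm,u,v,z in [("b",206,251,.042),("b",274,254,.042),("b",327,250,.042),("b",354,211,.042),("green",172,242,.042),("red",348,180,.042),("bottle",383,228,.13),
  ("bore",208,160,.075),("bore",237,160,.075),("bore",208,188,.075),("bore",237,188,.075),("post",283,174,.082),("hub",120,149,.315),("ball",87,130,.315),("ball",142,117,.315),("ball",154,168,.315),("ball",97,183,.315),("padlock",361,283,.02),("gripL",40,240,.1)]:
    X=onz(t,u,v,z); print(nm,X.round(3),"r",np.hypot(X[0],X[1]).round(3),"side px",proj(s,X).round(0))
im=t["im"][90:310,80:420]; cv2.imwrite("pics/crop.png",cv2.resize(im,None,fx=2.3,fy=2.3,interpolation=cv2.INTER_CUBIC))
E
```

```text
b [0.423 0.092 0.042] r 0.433 side px [291. 289.]
b [ 0.424 -0.112  0.042] r 0.439 side px [302. 232.]
b [ 0.444 -0.271  0.042] r 0.52 side px [302. 197.]
b [ 0.567 -0.352  0.042] r 0.667 side px [270. 178.]
green [0.445 0.197 0.042] r 0.487 side px [275. 325.]
red [ 0.664 -0.334  0.042] r 0.743 side px [242. 176.]
bottle [ 0.507 -0.412  0.13 ] r 0.654 side px [292. 150.]
bore [0.698 0.102 0.075] r 0.706 side px [185. 263.]
bore [0.703 0.013 0.075] r 0.703 side px [196. 238.]
bore [0.61  0.096 0.075] r 0.618 side px [219. 267.]
bore [0.615 0.008 0.075] r 0.615 side px [227. 242.]
post [ 0.663 -0.129  0.082] r 0.675 side px [225. 205.]
hub [0.647 0.286 0.315] r 0.707 side px [158. 259.]
ball [0.692 0.374 0.315] r 0.786 side px [106. 296.]
ball [0.732 0.241 0.315] r 0.771 side px [126. 231.]
ball [0.602 0.198 0.315] r 0.634 side px [200. 228.]
ball [0.559 0.332 0.315] r 0.65 side px [197. 291.]
padlock [ 0.352 -0.378  0.02 ] r 0.517 side px [331. 188.]
gripL [0.429 0.567 0.1  ] r 0.71 side px [239. 544.]
```

View pics/crop.png

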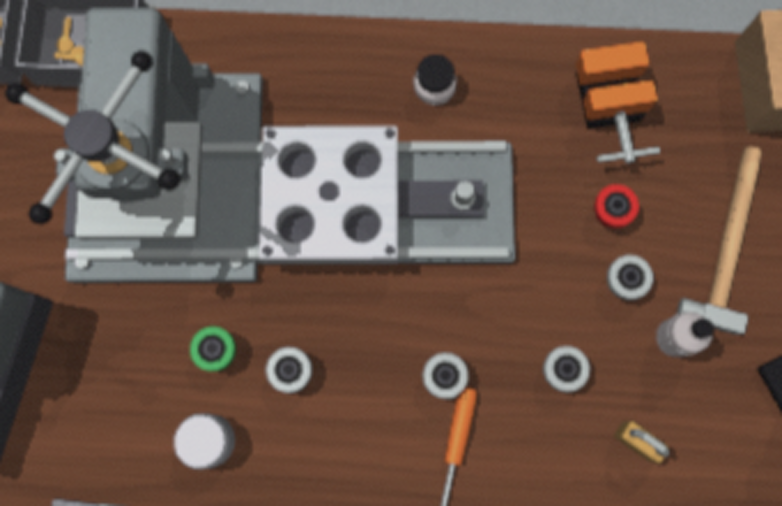

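View pics/wrist0.png

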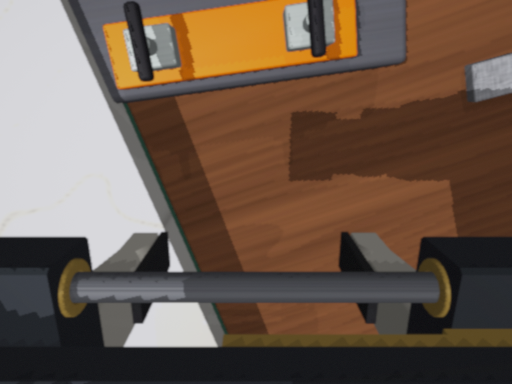

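The crop confirms the choice: four grey rims with black seals at crop (289,369), (446,375), (567,369) and (630,277). The green one, the red one and the jars are excluded. The wrist picture shows the gripper above another machine at the left, so I raise it first. Next I write a planner that gives the shift in tool units, then set out.

```bash
cat >> h.py <<'E'
def plan(x,y,z,yaw=None):
    s=r.get_state(); e=s["eef_rot"]; dyaw=0 if yaw is None else (yaw-e[2]+180)%360-180
    yy=np.radians(e[2]+dyaw); d=np.array([x,y,z])-s["tcp_pos"]; c,sn=np.cos(yy),np.sin(yy)
    t=np.array([c*d[0]+sn*d[1], sn*d[0]-c*d[1], -d[2]])/.15
    print("turn z units",round(-np.radians(dyaw)/.08,2),"then slide units",t.round(3),"rows>=",int(np.ceil(np.linalg.norm(t)/.41)))
def st():
    s=r.get_state(); print(round(s["time_s"],2),"tcp",s["tcp_pos"].round(4),"rpy",s["eef_rot"].round(2),"F",s["contact_force"].round(1),"w",round(s["gripper_width"],4),"g",round(float(s["gripper_force"]),1),"j",s["joints"].round(0))
E
python3 -c "
from h import *
plan(.423,.092,.18,-45)
t=.2"
```

```text
turn z units 5.67 then slide units [3.531 1.615 0.306] rows>= 10
```

Emit:
{"op": "play_rows", "data": {
  "rows": [
    {"slide": [0,0,-0.25],"delta_rot": [0,0,0],"fingers": 1},
    {"slide": [0,0,-0.25],"delta_rot": [0,0,0.67],"fingers": 1},
    {"slide": [0,0,0],"delta_rot": [0,0,1],"fingers": 1},
    {"slide": [0,0,0],"delta_rot": [0,0,1],"fingers": 1},
    {"slide": [0,0,0],"delta_rot": [0,0,1],"fingers": 1},
    {"slide": [0,0,0],"delta_rot": [0,0,1],"fingers": 1},
    {"slide": [0,0,0],"delta_rot": [0,0,1],"fingers": 1}
  ]
}}

```text
time_s: 1.02
tcp_pos: [0.2198, 0.638, 0.3011]
eef_rot: [180.0, -0.0, -45.2]
contact_force: [-0.4, 0.1, 0.2]
gripper_width: 0.0877
gripper_force: 0.0
```

```bash
python3 -c "
from h import *
st();plan(.423,.092,.18,-45)"
```

```text
1.02 tcp [0.2198 0.638  0.3011] rpy [ 1.7996e+02 -2.0000e-02 -4.5150e+01] F [-0.4  0.1  0.2] w 0.0877 g 0.0 j [ 87.  19.   8.  -0. -79. -43.]
turn z units -0.03 then slide units [3.532 1.616 0.807] rows>= 10
```

Emit:
{"op": "play_rows", "data": {
  "rows": [
    {"slide": [0.353,0.162,0],"delta_rot": [0,0,0],"fingers": 1},
    {"slide": [0.353,0.162,0],"delta_rot": [0,0,0],"fingers": 1},
    {"slide": [0.353,0.162,0],"delta_rot": [0,0,0],"fingers": 1},
    {"slide": [0.353,0.162,0],"delta_rot": [0,0,0],"fingers": 1},
    {"slide": [0.353,0.162,0],"delta_rot": [0,0,0],"fingers": 1},
    {"slide": [0.353,0.162,0],"delta_rot": [0,0,0],"fingers": 1},
    {"slide": [0.353,0.162,0],"delta_rot": [0,0,0],"fingers": 1},
    {"slide": [0.353,0.162,0],"delta_rot": [0,0,0],"fingers": 1}
  ]
}}

```text
time_s: 2.02
tcp_pos: [0.3821, 0.1993, 0.3017]
eef_rot: [-180.0, 0.0, -45.0]
contact_force: [0.2, 0.4, -0.0]
gripper_width: 0.0876
gripper_force: 0.0
```

Emit:
{"op": "play_rows", "data": {
  "rows": [
    {"slide": [0.353,0.162,0],"delta_rot": [0,0,0],"fingers": 1},
    {"slide": [0.353,0.162,0.1],"delta_rot": [0,0,0],"fingers": 1},
    {"slide": [0,0,0.35],"delta_rot": [0,0,0],"fingers": 1},
    {"slide": [0,0,0.35],"delta_rot": [0,0,0],"fingers": 1},
    {"slide": [0,0,0],"delta_rot": [0,0,0],"fingers": 1}
  ]
}}

```text
time_s: 2.65
tcp_pos: [0.4201, 0.0901, 0.1788]
eef_rot: [179.6, 0.1, -45.1]
contact_force: [-0.1, 0.2, -0.1]
gripper_width: 0.0879
gripper_force: 0.0
```

```bash
cat >> h.py <<'E'
def bearing(guess,save=None,z=.042,cam="wrist",R=.055):
    """centre of dark seal inside grey rim nearest the guess; the ring fitted on the grey (unsaturated, bright) rim"""
    c=cap(cam,save); hsv=cv2.cvtColor(c["im"],cv2.COLOR_BGR2HSV)
    g=proj(c,[guess[0],guess[1],z]); px=abs(proj(c,[guess[0]+.029,guess[1],z])-proj(c,[guess[0]-.029,guess[1],z])).max()
    m=((hsv[...,1]<60)&(hsv[...,2]>95)).astype(np.uint8)
    cs,_=cv2.findContours(m,cv2.RETR_EXTERNAL,cv2.CHAIN_APPROX_NONE); out=[]
    for k in cs:
        if cv2.contourArea(k)<.3*px*px: continue
        (u,v),(w,h),a=cv2.minAreaRect(k); X=onz(c,u,v,z)
        out.append((np.hypot(*(X[:2]-guess[:2])),X.round(4),"rim mm",round(w/px*58,1),round(h/px*58,1),"px",round(u),round(v)))
    out.sort(key=lambda o:o[0]); print("guess px",g.round()); [print(*o[1:]) for o in out[:3]]
    return out[0][1] if out else None
E
python3 -c "
from h import *
st();X=bearing([.423,.092],'w1'); plan(X[0],X[1],.015,-45)"
```

```text
2.65 tcp [0.4201 0.0901 0.1788] rpy [ 1.7958e+02  9.0000e-02 -4.5060e+01] F [-0.1  0.2 -0.1] w 0.0879 g 0.0 j [ 39.  -1. -32.  -0. -59.   6.]
guess px [249. 181.]
[0.4292 0.0939 0.042 ] rim mm 81.3 82.6 px 242 178
[0.3403 0.1675 0.042 ] rim mm 24.1 468.8 px 254 290
[0.4529 0.2252 0.042 ] rim mm 35.9 94.1 px 130 255
turn z units 0.0 then slide units [ 0.021 -0.046  1.11 ] rows>= 3
```

View pics/w1.png

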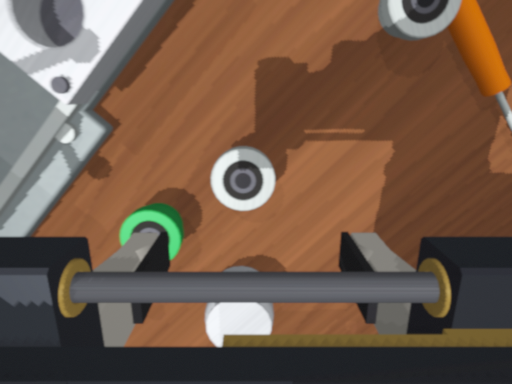

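Rim at px (242,178) is the bearing, with the green one at (150,232), the jar at (240,300) and nothing in the fingers' way. I descend and grip.

Emit:
{"op": "play_rows", "data": {
  "rows": [
    {"slide": [0.021,-0.046,0.3],"delta_rot": [0,0,0],"fingers": 1},
    {"slide": [0,0,0.3],"delta_rot": [0,0,0],"fingers": 1},
    {"slide": [0,0,0.3],"delta_rot": [0,0,0],"fingers": 1},
    {"slide": [0,0,0.2],"delta_rot": [0,0,0],"fingers": 1},
    {"slide": [0,0,0],"delta_rot": [0,0,0],"fingers": -1},
    {"slide": [0,0,0],"delta_rot": [0,0,0],"fingers": -1},
    {"slide": [0,0,0],"delta_rot": [0,0,0],"fingers": -1},
    {"slide": [0,0,0],"delta_rot": [0,0,0],"fingers": -1}
  ],
  "squeeze": 30
}}

```text
time_s: 3.7
tcp_pos: [0.43, 0.0949, 0.0179]
eef_rot: [-179.9, -0.0, -45.0]
contact_force: [-3.5, 0.2, 11.2]
gripper_width: 0.0573
gripper_force: 30.0
```

```bash
python3 -c "
from h import *
st(); plan(.65,.02,.30,-45)"
```

```text
3.7 tcp [0.43   0.0949 0.0179] rpy [-1.799e+02 -2.000e-02 -4.499e+01] F [-3.5  0.2 11.2] w 0.0573 g 30.0 j [ 38.  14. -43.   0. -33.   7.]
turn z units 0.0 then slide units [ 1.39  -0.684 -1.881] rows>= 6
```

Emit:
{"op": "play_rows", "data": {
  "rows": [
    {"slide": [0,0,-0.15],"delta_rot": [0,0,0],"fingers": -1},
    {"slide": [0,0,-0.35],"delta_rot": [0,0,0],"fingers": -1},
    {"slide": [0,0,-0.35],"delta_rot": [0,0,0],"fingers": -1},
    {"slide": [0,0,-0.35],"delta_rot": [0,0,0],"fingers": -1},
    {"slide": [0,0,-0.35],"delta_rot": [0,0,0],"fingers": -1},
    {"slide": [0.23,-0.218,0],"delta_rot": [0,0,0],"fingers": -1},
    {"slide": [0.23,-0.218,0],"delta_rot": [0,0,0],"fingers": -1}
  ]
}}

```text
time_s: 4.58
tcp_pos: [0.5256, 0.0922, 0.2511]
eef_rot: [-179.8, -0.0, -45.0]
contact_force: [-0.1, 0.9, -2.7]
gripper_width: 0.0573
gripper_force: 30.0
```

Emit:
{"op": "play_rows", "data": {
  "rows": [
    {"slide": [0.23,-0.218,0],"delta_rot": [0,0,0],"fingers": -1},
    {"slide": [0.23,-0.218,0],"delta_rot": [0,0,0],"fingers": -1},
    {"slide": [0,0,0],"delta_rot": [0,0,0],"fingers": -1}
  ]
}}

```text
time_s: 4.95
tcp_pos: [0.6215, 0.089, 0.2473]
eef_rot: [179.9, 0.0, -45.1]
contact_force: [-1.8, -0.8, -4.6]
gripper_width: 0.0569
gripper_force: 30.0
```

```bash
cat >> h.py <<'E'
def bores(c,guess,z=.075):
    hsv=cv2.cvtColor(c["im"],cv2.COLOR_BGR2HSV); g=cv2.GaussianBlur(c["im"].min(2),(3,3),0); out=[]
    for b in guess:
        p=proj(c,[b[0],b[1],z]); rad=np.linalg.norm(proj(c,[b[0]+.024,b[1],z])-p)
        k=int(1.9*rad); x0,y0=(p-k).astype(int); x0=max(x0,0);y0=max(y0,0); sub=g[y0:int(p[1])+k,x0:int(p[0])+k]
        if sub.size==0: print("out"); continue
        h=cv2.HoughCircles(cv2.resize(sub,None,fx=2,fy=2),cv2.HOUGH_GRADIENT,1,200,param1=80,param2=12,minRadius=int(1.7*rad),maxRadius=int(2.35*rad))
        if h is None: print("none",p); continue
        u,v,rr=h[0,0]/2; X=onz(c,u+x0,v+y0,z); out.append(X); print("bore",X.round(4),"px",(u+x0).round(),(v+y0).round(),"diam mm",(rr/rad*48).round(1))
    return out
E
python3 -c "
from h import *
import pickle
st(); c=cap('wrist','w2'); pickle.dump(c,open('w2.pkl','wb'))
bores(c,[(.698,.102),(.703,.013),(.61,.096),(.615,.008)])
t=pickle.load(open('top0.pkl','rb')); bores(t,[(.698,.102),(.703,.013),(.61,.096),(.615,.008)])
"
```

```text
4.95 tcp [0.6215 0.089  0.2473] rpy [ 1.7988e+02  5.0000e-02 -4.5100e+01] F [-1.8 -0.8 -4.6] w 0.0569 g 30.0 j [ 26.  16.  -4.  -0. -71.  19.]
bore [0.7029 0.0996 0.075 ] px 186.0 122.0 diam mm 48.5
bore [0.7086 0.0115 0.075 ] px 246.0 48.0 diam mm 46.7
bore [0.6152 0.0956 0.075 ] px 253.0 182.0 diam mm 50.2
bore [0.6196 0.0078 0.075 ] px 315.0 116.0 diam mm 51.0
bore [0.7009 0.0988 0.075 ] px 209.0 159.0 diam mm 48.6
bore [0.705  0.0113 0.075 ] px 238.0 159.0 diam mm 48.7
bore [0.6128 0.0955 0.075 ] px 208.0 187.0 diam mm 50.3
bore [0.617  0.0078 0.075 ] px 237.0 187.0 diam mm 51.9
```

View pics/w2.png

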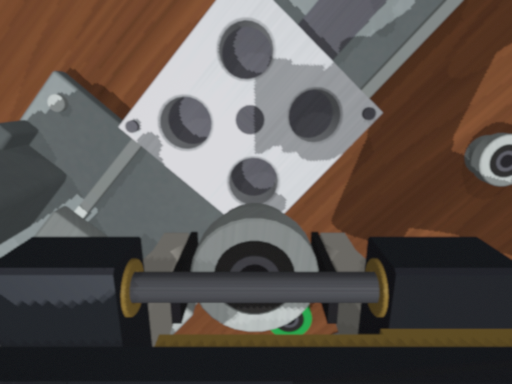

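The picture shows four bores at px (186,122), (246,48), (253,182) and (315,116), with the held bearing centred at about (255,268). I check its offset in the hand.

```bash
cat >> h.py <<'E'
def held(c,tz):
    """tool-x offset of the held bearing: Hough on the rim, plane z=tcp+0.024"""
    g=cv2.GaussianBlur(cv2.cvtColor(c["im"],cv2.COLOR_BGR2GRAY),(3,3),0)
    h=cv2.HoughCircles(g[150:360],cv2.HOUGH_GRADIENT,1,300,param1=80,param2=10,minRadius=56,maxRadius=72)
    return h[0,0]+[0,150,0]
E
python3 -c "
from h import *
import pickle
c=pickle.load(open('w2.pkl','rb')); u,v,rr=held(c,0); tcp=np.array([.6215,.089,.2473]); print(u,v,rr)
for uv in ((u,v),(255,268)):
  X=onz(c,*uv,tcp[2]+.024); d=X-tcp; a=np.radians(-45.1); print('tool x',d[0]*np.cos(a)+d[1]*np.sin(a),'y',d[0]*np.sin(a)-d[1]*np.cos(a))
print(proj(c,tcp+[0,0,.024]), 'rad px', np.linalg.norm(proj(c,tcp+[.029*np.sin(a),-.029*np.cos(a),.024])-proj(c,tcp+[0,0,.024])))
plan(.702,.0995,.13,-45)
"
```

```text
253.5 284.5 67.0
tool x -0.004924888481899743 y 0.00017703347223537932
tool x 0.0034011832098082037 y 0.0008418982564988467
[253.10455118 274.80351424] rad px 64.92198680882358
turn z units -0.02 then slide units [ 0.337 -0.436  0.784] rows>= 3
```

Emit:
{"op": "play_rows", "data": {
  "rows": [
    {"slide": [0.169,-0.218,0.2],"delta_rot": [0,0,0],"fingers": -1},
    {"slide": [0.168,-0.218,0.2],"delta_rot": [0,0,0],"fingers": -1},
    {"slide": [0,0,0.4],"delta_rot": [0,0,0],"fingers": -1},
    {"slide": [0,0,0],"delta_rot": [0,0,0],"fingers": -1},
    {"slide": [0,0,0],"delta_rot": [0,0,0],"fingers": -1}
  ]
}}

```text
time_s: 5.62
tcp_pos: [0.7023, 0.1002, 0.1319]
eef_rot: [-179.9, -0.1, -44.9]
contact_force: [0.9, 0.1, -0.7]
gripper_width: 0.0573
gripper_force: 30.0
```

```bash
python3 -c "
from h import *
for i in range(3): st()
plan(.702,.0995,.095,-45)
c=cap('wrist','w3'); bores(c,[(.7077,.0113),(.619,.0078)])"
```

```text
5.62 tcp [0.7023 0.1002 0.1319] rpy [-1.799e+02 -1.100e-01 -4.494e+01] F [ 0.9  0.1 -0.7] w 0.0573 g 30.0 j [ 24.  27.  -2.   0. -61.  21.]
5.62 tcp [0.7023 0.1002 0.1319] rpy [-1.799e+02 -1.100e-01 -4.494e+01] F [ 0.9  0.1 -0.7] w 0.0573 g 30.0 j [ 24.  27.  -2.   0. -61.  21.]
5.62 tcp [0.7023 0.1002 0.1319] rpy [-1.799e+02 -1.100e-01 -4.494e+01] F [ 0.9  0.1 -0.7] w 0.0573 g 30.0 j [ 24.  27.  -2.   0. -61.  21.]
turn z units 0.01 then slide units [0.002 0.005 0.246] rows>= 1
bore [0.7117 0.0129 0.075 ] px 343.0 109.0 diam mm 53.5
bore [0.622  0.0025 0.075 ] px 443.0 196.0 diam mm 44.3
```

Emit:
{"op": "play_rows", "data": {
  "rows": [
    {"slide": [0.002,0.005,0.12],"delta_rot": [0,0,0],"fingers": -1},
    {"slide": [0,0,0.12],"delta_rot": [0,0,0],"fingers": -1},
    {"slide": [0,0,0.03],"delta_rot": [0,0,0],"fingers": -1},
    {"slide": [0,0,0.03],"delta_rot": [0,0,0],"fingers": -1},
    {"slide": [0,0,0],"delta_rot": [0,0,0],"fingers": -1}
  ]
}}

```text
time_s: 6.3
tcp_pos: [0.7032, 0.0998, 0.0843]
eef_rot: [-179.8, -0.1, -45.0]
contact_force: [7.2, 0.8, -2.4]
gripper_width: 0.0568
gripper_force: 30.0
```

Emit:
{"op": "play_rows", "data": {
  "rows": [
    {"slide": [0.008,-0.008,0.02],"delta_rot": [0,0,0],"fingers": -1},
    {"slide": [0,0,0.01],"delta_rot": [0,0,0],"fingers": -1},
    {"slide": [0,0,0],"delta_rot": [0,0,0],"fingers": -1}
  ]
}}

```text
time_s: 6.68
tcp_pos: [0.7039, 0.0994, 0.0809]
eef_rot: [-179.9, -0.1, -45.0]
contact_force: [1.6, 1.2, 7.0]
gripper_width: 0.0573
gripper_force: 30.0
```

Emit:
{"op": "play_rows", "data": {
  "rows": [
    {"slide": [0,0,0],"delta_rot": [0,0,0],"fingers": 1},
    {"slide": [0,0,0],"delta_rot": [0,0,0],"fingers": 1},
    {"slide": [0,0,0],"delta_rot": [0,0,0],"fingers": 1},
    {"slide": [0,0,-0.1],"delta_rot": [0,0,0],"fingers": 1},
    {"slide": [0,0,-0.3],"delta_rot": [0,0,0],"fingers": 1},
    {"slide": [0,0,-0.35],"delta_rot": [0,0,0],"fingers": 1}
  ]
}}

```text
time_s: 7.42
tcp_pos: [0.7026, 0.099, 0.1934]
eef_rot: [179.9, 0.0, -45.0]
contact_force: [0.9, 0.5, 0.3]
gripper_width: 0.0877
gripper_force: 0.0
```

Emit:
{"op": "play_rows", "data": {
  "rows": [
    {"slide": [0.065,0.371,0],"delta_rot": [0,0,0],"fingers": 1},
    {"slide": [0.065,0.371,0],"delta_rot": [0,0,0],"fingers": 1},
    {"slide": [0.065,0.371,0],"delta_rot": [0,0,0],"fingers": 1},
    {"slide": [0.065,0.371,0],"delta_rot": [0,0,0],"fingers": 1},
    {"slide": [0.065,0.371,0],"delta_rot": [0,0,0],"fingers": 1},
    {"slide": [0.065,0.371,0],"delta_rot": [0,0,0],"fingers": 1},
    {"slide": [0.065,0.371,0],"delta_rot": [0,0,0],"fingers": 1},
    {"slide": [0.065,0.371,0],"delta_rot": [0,0,0],"fingers": 1}
  ]
}}

```text
time_s: 8.43
tcp_pos: [0.4424, -0.2721, 0.1935]
eef_rot: [-180.0, -0.1, -45.0]
contact_force: [1.3, 0.6, -1.0]
gripper_width: 0.0878
gripper_force: 0.0
```

Emit:
{"op": "play_rows", "data": {
  "rows": [
    {"slide": [0,0,0],"delta_rot": [0,0,0],"fingers": 1}
  ]
}}

```text
time_s: 8.55
tcp_pos: [0.4413, -0.2731, 0.1933]
eef_rot: [-180.0, -0.1, -45.2]
contact_force: [0.5, 0.5, -0.2]
gripper_width: 0.0877
gripper_force: 0.0
```

```bash
sed -i 's/px=abs(\(.*\))\.max()$/px=np.linalg.norm(\1)/' h.py; python3 -c "
from h import *
st();X=bearing([.446,-.271],'w4'); plan(X[0],X[1],.017,-45)
bearing([.704,.0995],'t4',z=.105,cam='top')"
```

```text
8.55 tcp [ 0.4413 -0.2731  0.1933] rpy [-1.7997e+02 -6.0000e-02 -4.5240e+01] F [ 0.5  0.5 -0.2] w 0.0877 g 0.0 j [-10.   7. -22.   0. -61.  55.]
guess px [249. 176.]
[ 0.4475 -0.2709  0.042 ] rim mm 58.2 58.2 px 248 176
[ 0.5624 -0.3429  0.042 ] rim mm 40.1 67.8 px 210 21
[ 0.4742 -0.1256  0.042 ] rim mm 26.7 68.9 px 128 256
turn z units -0.04 then slide units [ 0.018 -0.029  1.175] rows>= 3
guess px [208. 155.]
[0.7934 0.1837 0.105 ] rim mm 25.0 59.3 px 182 126
[ 0.8038 -0.0386  0.105 ] rim mm 786.2 1594.2 px 256 126
[0.6816 0.3071 0.105 ] rim mm 75.3 20.9 px 138 159
```

View pics/t4.png

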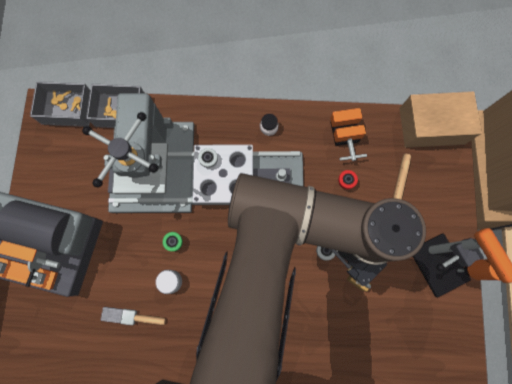

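The bearing is seated in the bore at top px (209,157). I grip bearing 3 next.

Emit:
{"op": "play_rows", "data": {
  "rows": [
    {"slide": [0.018,-0.029,0.3],"delta_rot": [0,0,0],"fingers": 1},
    {"slide": [0,0,0.3],"delta_rot": [0,0,0],"fingers": 1},
    {"slide": [0,0,0.3],"delta_rot": [0,0,0],"fingers": 1},
    {"slide": [0,0,0.27],"delta_rot": [0,0,0],"fingers": 1},
    {"slide": [0,0,0],"delta_rot": [0,0,0],"fingers": -1},
    {"slide": [0,0,0],"delta_rot": [0,0,0],"fingers": -1},
    {"slide": [0,0,0],"delta_rot": [0,0,0],"fingers": -1},
    {"slide": [0,0,0],"delta_rot": [0,0,0],"fingers": -1}
  ],
  "squeeze": 30
}}

```text
time_s: 9.65
tcp_pos: [0.4494, -0.2698, 0.0183]
eef_rot: [-179.9, -0.1, -45.0]
contact_force: [-1.9, 0.6, 7.7]
gripper_width: 0.0573
gripper_force: 30.0
```

```bash
python3 -c "
from h import *
st(); plan(.617,.0955,.17,-45)"
```

```text
9.65 tcp [ 0.4494 -0.2698  0.0183] rpy [-1.7992e+02 -1.4000e-01 -4.4980e+01] F [-1.9  0.6  7.7] w 0.0573 g 30.0 j [-10.  20. -33.   0. -37.  55.]
turn z units 0.01 then slide units [-0.932 -2.512 -1.011] rows>= 7
```

Emit:
{"op": "play_rows", "data": {
  "rows": [
    {"slide": [0,0,-0.2],"delta_rot": [0,0,0],"fingers": -1},
    {"slide": [0,0,-0.4],"delta_rot": [0,0,0],"fingers": -1},
    {"slide": [0,0,-0.4],"delta_rot": [0,0,0],"fingers": -1},
    {"slide": [-0.133,-0.359,0],"delta_rot": [0,0,0],"fingers": -1},
    {"slide": [-0.133,-0.359,0],"delta_rot": [0,0,0],"fingers": -1},
    {"slide": [-0.133,-0.359,0],"delta_rot": [0,0,0],"fingers": -1},
    {"slide": [-0.133,-0.359,0],"delta_rot": [0,0,0],"fingers": -1},
    {"slide": [-0.133,-0.359,0],"delta_rot": [0,0,0],"fingers": -1}
  ]
}}

```text
time_s: 10.65
tcp_pos: [0.5684, -0.0068, 0.1672]
eef_rot: [-179.9, -0.0, -45.0]
contact_force: [1.0, -0.4, -2.3]
gripper_width: 0.0572
gripper_force: 30.0
```

Emit:
{"op": "play_rows", "data": {
  "rows": [
    {"slide": [-0.133,-0.359,0],"delta_rot": [0,0,0],"fingers": -1},
    {"slide": [-0.133,-0.359,0],"delta_rot": [0,0,0],"fingers": -1},
    {"slide": [0,0,0.3],"delta_rot": [0,0,0],"fingers": -1},
    {"slide": [0,0,0],"delta_rot": [0,0,0],"fingers": -1},
    {"slide": [0,0,0],"delta_rot": [0,0,0],"fingers": -1}
  ]
}}

```text
time_s: 11.28
tcp_pos: [0.6165, 0.0952, 0.1229]
eef_rot: [-180.0, -0.0, -45.0]
contact_force: [0.3, -0.0, -1.4]
gripper_width: 0.0573
gripper_force: 30.0
```

```bash
python3 -c "
from h import *
st(); plan(.617,.0955,.093,-45)"
```

```text
11.28 tcp [0.6165 0.0952 0.1229] rpy [-1.7997e+02 -4.0000e-02 -4.5010e+01] F [ 0.3 -0.  -1.4] w 0.0573 g 30.0 j [ 27.  20. -14.   0. -56.  18.]
turn z units -0.0 then slide units [ 0.001 -0.004  0.2  ] rows>= 1
```

Emit:
{"op": "play_rows", "data": {
  "rows": [
    {"slide": [0,0,0.1],"delta_rot": [0,0,0],"fingers": -1},
    {"slide": [0,0,0.1],"delta_rot": [0,0,0],"fingers": -1},
    {"slide": [0,0,0.03],"delta_rot": [0,0,0],"fingers": -1},
    {"slide": [0,0,0.03],"delta_rot": [0,0,0],"fingers": -1},
    {"slide": [0,0,0.02],"delta_rot": [0,0,0],"fingers": -1},
    {"slide": [0,0,0],"delta_rot": [0,0,0],"fingers": -1}
  ]
}}

```text
time_s: 12.02
tcp_pos: [0.6163, 0.0956, 0.081]
eef_rot: [-180.0, -0.0, -45.0]
contact_force: [-3.9, -1.9, 7.8]
gripper_width: 0.0572
gripper_force: 30.0
```

Emit:
{"op": "play_rows", "data": {
  "rows": [
    {"slide": [0,0,0],"delta_rot": [0,0,0],"fingers": 1},
    {"slide": [0,0,0],"delta_rot": [0,0,0],"fingers": 1},
    {"slide": [0,0,0],"delta_rot": [0,0,0],"fingers": 1},
    {"slide": [0,0,-0.1],"delta_rot": [0,0,0],"fingers": 1},
    {"slide": [0,0,-0.3],"delta_rot": [0,0,0],"fingers": 1},
    {"slide": [0,0,-0.3],"delta_rot": [0,0,0],"fingers": 1},
    {"slide": [0.02,0.372,0],"delta_rot": [0,0,0],"fingers": 1},
    {"slide": [0.02,0.372,0],"delta_rot": [0,0,0],"fingers": 1}
  ]
}}

```text
time_s: 13.02
tcp_pos: [0.541, 0.0121, 0.186]
eef_rot: [-179.9, -0.1, -44.9]
contact_force: [-0.0, -0.7, -0.3]
gripper_width: 0.0878
gripper_force: 0.0
```

Emit:
{"op": "play_rows", "data": {
  "rows": [
    {"slide": [0.02,0.372,0],"delta_rot": [0,0,0],"fingers": 1},
    {"slide": [0.02,0.372,0],"delta_rot": [0,0,0],"fingers": 1},
    {"slide": [0.02,0.372,0],"delta_rot": [0,0,0],"fingers": 1},
    {"slide": [0,0,0],"delta_rot": [0,0,-0.98],"fingers": 1},
    {"slide": [0,0,0],"delta_rot": [0,0,-0.98],"fingers": 1},
    {"slide": [0,0,0],"delta_rot": [0,0,-0.98],"fingers": 1},
    {"slide": [0,0,0],"delta_rot": [0,0,-0.98],"fingers": 1},
    {"slide": [0,0,0],"delta_rot": [0,0,-0.98],"fingers": 1}
  ]
}}

```text
time_s: 14.02
tcp_pos: [0.4297, -0.1122, 0.1857]
eef_rot: [-180.0, -0.1, -22.4]
contact_force: [1.5, 0.7, -0.2]
gripper_width: 0.0873
gripper_force: 0.0
```

Emit:
{"op": "play_rows", "data": {
  "rows": [
    {"slide": [0,0,0],"delta_rot": [0,0,-0.98],"fingers": 1},
    {"slide": [0,0,0],"delta_rot": [0,0,-0.98],"fingers": 1},
    {"slide": [0,0,0],"delta_rot": [0,0,-0.98],"fingers": 1},
    {"slide": [0,0,0],"delta_rot": [0,0,-0.98],"fingers": 1},
    {"slide": [0,0,0],"delta_rot": [0,0,-0.98],"fingers": 1},
    {"slide": [0,0,0],"delta_rot": [0,0,-0.98],"fingers": 1},
    {"slide": [0,0,0],"delta_rot": [0,0,-0.98],"fingers": 1},
    {"slide": [0,0,0],"delta_rot": [0,0,-0.98],"fingers": 1}
  ]
}}

```text
time_s: 15.02
tcp_pos: [0.4297, -0.1122, 0.1857]
eef_rot: [180.0, -0.1, 13.6]
contact_force: [-0.1, -0.1, 0.8]
gripper_width: 0.0877
gripper_force: 0.0
```

Emit:
{"op": "play_rows", "data": {
  "rows": [
    {"slide": [0,0,0],"delta_rot": [0,0,-0.98],"fingers": 1},
    {"slide": [0,0,0],"delta_rot": [0,0,-0.98],"fingers": 1},
    {"slide": [0,0,0],"delta_rot": [0,0,-0.98],"fingers": 1},
    {"slide": [0,0,0],"delta_rot": [0,0,-0.98],"fingers": 1},
    {"slide": [0,0,0],"delta_rot": [0,0,-0.98],"fingers": 1},
    {"slide": [0,0,0],"delta_rot": [0,0,-0.98],"fingers": 1},
    {"slide": [0,0,0],"delta_rot": [0,0,-0.98],"fingers": 1},
    {"slide": [0,0,0],"delta_rot": [0,0,0],"fingers": 1}
  ]
}}

```text
time_s: 16.02
tcp_pos: [0.4297, -0.1122, 0.1855]
eef_rot: [180.0, -0.1, 44.8]
contact_force: [0.1, 0.6, 0.2]
gripper_width: 0.0873
gripper_force: 0.0
```

```bash
python3 -c "
from h import *
st();X=bearing([.429,-.112],'w5'); plan(X[0],X[1],.018,45)"
```

```text
16.02 tcp [ 0.4297 -0.1122  0.1855] rpy [ 1.7995e+02 -5.0000e-02  4.4820e+01] F [0.1 0.6 0.2] w 0.0873 g 0.0 j [ 11.   0. -31.   0. -59. 124.]
guess px [252. 180.]
[ 0.4307 -0.1096  0.042 ] rim mm 59.0 58.3 px 252 177
[ 0.331  -0.2117  0.042 ] rim mm 65.6 346.7 px 254 310
[ 0.2878 -0.08    0.042 ] rim mm 25.2 67.2 px 129 256
turn z units -0.06 then slide units [ 0.017 -0.007  1.115] rows>= 3
```

View pics/w5.png

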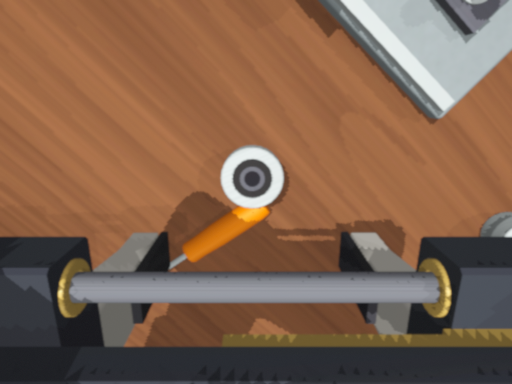

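Bearing at px (252,177), with the screwdriver at (230,232) clear of the finger lines. I grip it and carry it to bore B (.7085,.0115).

Emit:
{"op": "play_rows", "data": {
  "rows": [
    {"slide": [0.017,-0.007,0.3],"delta_rot": [0,0,0],"fingers": 1},
    {"slide": [0,0,0.3],"delta_rot": [0,0,0],"fingers": 1},
    {"slide": [0,0,0.3],"delta_rot": [0,0,0],"fingers": 1},
    {"slide": [0,0,0.215],"delta_rot": [0,0,0],"fingers": 1},
    {"slide": [0,0,0],"delta_rot": [0,0,0],"fingers": -1},
    {"slide": [0,0,0],"delta_rot": [0,0,0],"fingers": -1},
    {"slide": [0,0,0],"delta_rot": [0,0,0],"fingers": -1},
    {"slide": [0,0,0],"delta_rot": [0,0,0],"fingers": -1}
  ],
  "squeeze": 30
}}

```text
time_s: 17.08
tcp_pos: [0.4314, -0.1094, 0.0186]
eef_rot: [179.9, -0.1, 44.8]
contact_force: [-1.8, 1.7, 7.8]
gripper_width: 0.057
gripper_force: 30.0
```

```bash
python3 -c "
from h import *
st(); plan(.7085,.0115,.17,45)"
```

```text
17.07 tcp [ 0.4314 -0.1094  0.0186] rpy [ 1.7992e+02 -1.1000e-01  4.4840e+01] F [-1.8  1.7  7.8] w 0.057 g 30.0 j [ 11.  14. -43.   0. -33. 124.]
turn z units -0.04 then slide units [ 1.876  0.736 -1.009] rows>= 6
```

Emit:
{"op": "play_rows", "data": {
  "rows": [
    {"slide": [0,0,-0.2],"delta_rot": [0,0,0],"fingers": -1},
    {"slide": [0,0,-0.4],"delta_rot": [0,0,0],"fingers": -1},
    {"slide": [0,0,-0.4],"delta_rot": [0,0,0],"fingers": -1},
    {"slide": [0.375,0.147,0],"delta_rot": [0,0,0],"fingers": -1},
    {"slide": [0.375,0.147,0],"delta_rot": [0,0,0],"fingers": -1},
    {"slide": [0.375,0.147,0],"delta_rot": [0,0,0],"fingers": -1},
    {"slide": [0.375,0.147,0],"delta_rot": [0,0,0],"fingers": -1},
    {"slide": [0.375,0.147,0],"delta_rot": [0,0,0],"fingers": -1}
  ]
}}

```text
time_s: 18.08
tcp_pos: [0.7089, 0.0114, 0.1673]
eef_rot: [-180.0, 0.0, 44.8]
contact_force: [2.2, -0.5, -2.7]
gripper_width: 0.0575
gripper_force: 30.0
```

Emit:
{"op": "play_rows", "data": {
  "rows": [
    {"slide": [0,0,0.3],"delta_rot": [0,0,0],"fingers": -1},
    {"slide": [0,0,0],"delta_rot": [0,0,0],"fingers": -1},
    {"slide": [0,0,0],"delta_rot": [0,0,0],"fingers": -1}
  ]
}}

```text
time_s: 18.45
tcp_pos: [0.7076, 0.0101, 0.1236]
eef_rot: [180.0, 0.0, 44.8]
contact_force: [0.8, 0.4, -2.1]
gripper_width: 0.0572
gripper_force: 30.0
```

```bash
python3 -c "
from h import *
st(); plan(.7085,.0115,.093,45)"
```

```text
18.45 tcp [0.7076 0.0101 0.1236] rpy [1.7996e+02 1.0000e-02 4.4850e+01] F [ 0.8  0.4 -2.1] w 0.0572 g 30.0 j [ 17.  28.  -2.   0. -60. 118.]
turn z units -0.03 then slide units [ 0.011 -0.002  0.204] rows>= 1
```

Emit:
{"op": "play_rows", "data": {
  "rows": [
    {"slide": [0.008,-0.002,0.1],"delta_rot": [0,0,0],"fingers": -1},
    {"slide": [0,0,0.1],"delta_rot": [0,0,0],"fingers": -1},
    {"slide": [0,0,0.03],"delta_rot": [0,0,0],"fingers": -1},
    {"slide": [0,0,0.03],"delta_rot": [0,0,0],"fingers": -1},
    {"slide": [0,0,0.025],"delta_rot": [0,0,0],"fingers": -1},
    {"slide": [0,0,0],"delta_rot": [0,0,0],"fingers": -1}
  ]
}}

```text
time_s: 19.2
tcp_pos: [0.7088, 0.0116, 0.0813]
eef_rot: [179.9, -0.0, 44.9]
contact_force: [-2.5, 3.5, 6.8]
gripper_width: 0.0572
gripper_force: 30.0
```

Emit:
{"op": "play_rows", "data": {
  "rows": [
    {"slide": [0,0,0],"delta_rot": [0,0,0],"fingers": 1},
    {"slide": [0,0,0],"delta_rot": [0,0,0],"fingers": 1},
    {"slide": [0,0,0],"delta_rot": [0,0,0],"fingers": 1},
    {"slide": [0,0,-0.1],"delta_rot": [0,0,0],"fingers": 1},
    {"slide": [0,0,-0.3],"delta_rot": [0,0,0],"fingers": 1},
    {"slide": [0,0,-0.35],"delta_rot": [0,0,0],"fingers": 1},
    {"slide": [-0.338,0.152,0],"delta_rot": [0,0,0],"fingers": 1},
    {"slide": [-0.338,0.152,0],"delta_rot": [0,0,0],"fingers": 1}
  ]
}}

```text
time_s: 20.2
tcp_pos: [0.6687, -0.0928, 0.1942]
eef_rot: [179.9, -0.1, 44.9]
contact_force: [0.7, -1.4, -0.6]
gripper_width: 0.0875
gripper_force: 0.0
```

Emit:
{"op": "play_rows", "data": {
  "rows": [
    {"slide": [-0.338,0.152,0],"delta_rot": [0,0,0],"fingers": 1},
    {"slide": [-0.338,0.152,0],"delta_rot": [0,0,0],"fingers": 1},
    {"slide": [-0.338,0.152,0],"delta_rot": [0,0,0],"fingers": 1},
    {"slide": [-0.338,0.152,0],"delta_rot": [0,0,0],"fingers": 1},
    {"slide": [-0.338,0.152,0],"delta_rot": [0,0,0],"fingers": 1},
    {"slide": [0,0,0],"delta_rot": [0,0,0],"fingers": 1}
  ]
}}

```text
time_s: 20.95
tcp_pos: [0.5675, -0.3554, 0.1931]
eef_rot: [180.0, 0.0, 44.6]
contact_force: [0.1, 0.9, -0.2]
gripper_width: 0.0875
gripper_force: 0.0
```

```bash
python3 -c "
from h import *
st();X=bearing([.571,-.352],'w6'); plan(X[0],X[1],.018,45)"
```

```text
20.95 tcp [ 0.5675 -0.3554  0.1931] rpy [1.7995e+02 1.0000e-02 4.4590e+01] F [ 0.1  0.9 -0.2] w 0.0875 g 0.0 j [-15.  21.  -3.   0. -66. 150.]
guess px [253. 172.]
[ 0.5735 -0.3519  0.042 ] rim mm 57.8 58.5 px 255 170
[ 0.5272 -0.4213  0.042 ] rim mm 42.8 90.4 px 272 250
[ 0.4202 -0.3234  0.042 ] rim mm 26.5 68.6 px 128 256
turn z units -0.07 then slide units [0.033 0.015 1.167] rows>= 3
```

View pics/w6.png

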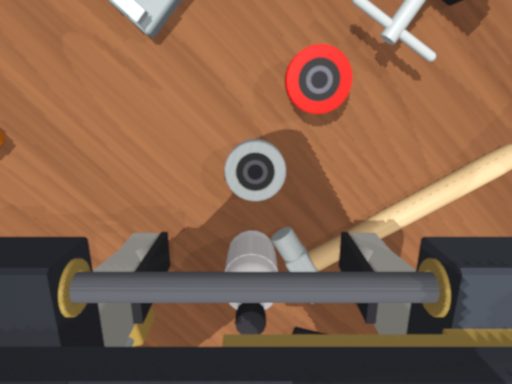

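```bash
python3 -c "
from h import *
import cv2
c=cap('wrist'); P=np.array([.5735,-.3519]); a=np.radians(44.6)
for u,v,z in ((250,233,0.0),(250,233,.02),(250,318,.13),(250,305,.125),(250,306,.13)):
  d=onz(c,u,v,z)[:2]-P; print(u,v,z,'toolx',(d@[np.cos(a),np.sin(a)]).round(4),'tooly',(d@[np.sin(a),-np.cos(a)]).round(4))
"
```

```text
250 233 0.0 toolx -0.0801 tooly -0.0056
250 233 0.02 toolx -0.0714 tooly -0.0054
250 318 0.13 toolx -0.0944 tooly -0.0043
250 305 0.125 toolx -0.0864 tooly -0.0043
250 306 0.13 toolx -0.0837 tooly -0.0043
```

The bearing is at (255,170), the red look-alike at (319,78), and the bottle at (250,235–318) starts about 60 mm behind the tool axis, against a body half-width of 39 mm. That is clear enough to descend.

Emit:
{"op": "play_rows", "data": {
  "rows": [
    {"slide": [0.033,0.015,0.3],"delta_rot": [0,0,-0.07],"fingers": 1},
    {"slide": [0,0,0.3],"delta_rot": [0,0,0],"fingers": 1},
    {"slide": [0,0,0.3],"delta_rot": [0,0,0],"fingers": 1},
    {"slide": [0,0,0.265],"delta_rot": [0,0,0],"fingers": 1},
    {"slide": [0,0,0],"delta_rot": [0,0,0],"fingers": -1},
    {"slide": [0,0,0],"delta_rot": [0,0,0],"fingers": -1},
    {"slide": [0,0,0],"delta_rot": [0,0,0],"fingers": -1},
    {"slide": [0,0,0],"delta_rot": [0,0,0],"fingers": -1}
  ],
  "squeeze": 30
}}

```text
time_s: 22.05
tcp_pos: [0.5755, -0.3501, 0.0195]
eef_rot: [179.8, -0.1, 45.2]
contact_force: [-0.5, 3.1, 6.0]
gripper_width: 0.0575
gripper_force: 30.0
```

```bash
python3 -c "
from h import *
st(); plan(.621,.0075,.17,45)"
```

```text
22.05 tcp [ 0.5755 -0.3501  0.0195] rpy [ 1.7985e+02 -8.0000e-02  4.5180e+01] F [-0.5  3.1  6. ] w 0.0575 g 30.0 j [-15.  31. -13.   0. -46. 150.]
turn z units 0.04 then slide units [ 1.9   -1.471 -1.004] rows>= 7
```

Emit:
{"op": "play_rows", "data": {
  "rows": [
    {"slide": [0,0,-0.2],"delta_rot": [0,0,0],"fingers": -1},
    {"slide": [0,0,-0.4],"delta_rot": [0,0,0],"fingers": -1},
    {"slide": [0,0,-0.4],"delta_rot": [0,0,0],"fingers": -1},
    {"slide": [0.317,-0.245,0],"delta_rot": [0,0,0],"fingers": -1},
    {"slide": [0.317,-0.245,0],"delta_rot": [0,0,0],"fingers": -1},
    {"slide": [0.317,-0.245,0],"delta_rot": [0,0,0],"fingers": -1},
    {"slide": [0.317,-0.245,0],"delta_rot": [0,0,0],"fingers": -1},
    {"slide": [0.317,-0.245,0],"delta_rot": [0,0,0],"fingers": -1}
  ]
}}

```text
time_s: 23.05
tcp_pos: [0.6114, -0.0499, 0.1678]
eef_rot: [180.0, -0.0, 45.1]
contact_force: [0.9, -0.3, -3.0]
gripper_width: 0.0569
gripper_force: 30.0
```

Emit:
{"op": "play_rows", "data": {
  "rows": [
    {"slide": [0.317,-0.245,0],"delta_rot": [0,0,0],"fingers": -1},
    {"slide": [0,0,0.3],"delta_rot": [0,0,0],"fingers": -1},
    {"slide": [0,0,0],"delta_rot": [0,0,0],"fingers": -1},
    {"slide": [0,0,0],"delta_rot": [0,0,0],"fingers": -1}
  ]
}}

```text
time_s: 23.55
tcp_pos: [0.6196, 0.0072, 0.1236]
eef_rot: [180.0, -0.0, 45.1]
contact_force: [1.1, 0.3, -2.3]
gripper_width: 0.0572
gripper_force: 30.0
```

```bash
python3 -c "
from h import *
st(); plan(.621,.0075,.093,45)"
```

```text
23.55 tcp [0.6196 0.0072 0.1236] rpy [ 1.7995e+02 -1.0000e-02  4.5140e+01] F [ 1.1  0.3 -2.3] w 0.0572 g 30.0 j [ 19.  20. -14.   0. -56. 116.]
turn z units 0.03 then slide units [0.008 0.005 0.204] rows>= 1
```

Emit:
{"op": "play_rows", "data": {
  "rows": [
    {"slide": [0.006,0.005,0.1],"delta_rot": [0,0,0],"fingers": -1},
    {"slide": [0,0,0.1],"delta_rot": [0,0,0],"fingers": -1},
    {"slide": [0,0,0.03],"delta_rot": [0,0,0],"fingers": -1},
    {"slide": [0,0,0.03],"delta_rot": [0,0,0],"fingers": -1},
    {"slide": [0,0,0.02],"delta_rot": [0,0,0],"fingers": -1},
    {"slide": [0,0,0],"delta_rot": [0,0,0],"fingers": -1}
  ]
}}

```text
time_s: 24.3
tcp_pos: [0.6219, 0.0083, 0.0821]
eef_rot: [179.9, -0.1, 45.2]
contact_force: [1.7, 2.6, 7.9]
gripper_width: 0.0575
gripper_force: 30.0
```

All four are started. Next I release, go above the pull post and turn to yaw -90, so the camera faces away from the press.

Emit:
{"op": "play_rows", "data": {
  "rows": [
    {"slide": [0,0,0],"delta_rot": [0,0,0],"fingers": 1},
    {"slide": [0,0,0],"delta_rot": [0,0,0],"fingers": 1},
    {"slide": [0,0,0],"delta_rot": [0,0,0],"fingers": 1},
    {"slide": [0,0,-0.1],"delta_rot": [0,0,0],"fingers": 1},
    {"slide": [0,0,-0.3],"delta_rot": [0,0,0],"fingers": 1},
    {"slide": [-0.141,0.286,-0.1],"delta_rot": [0,0,0],"fingers": 1},
    {"slide": [-0.141,0.286,-0.1],"delta_rot": [0,0,0],"fingers": 1},
    {"slide": [-0.141,0.286,-0.1],"delta_rot": [0,0,0],"fingers": 1}
  ]
}}

```text
time_s: 25.3
tcp_pos: [0.6673, -0.1291, 0.1873]
eef_rot: [179.9, -0.0, 45.2]
contact_force: [0.4, 0.0, 0.0]
gripper_width: 0.0875
gripper_force: 0.0
```

Emit:
{"op": "play_rows", "data": {
  "rows": [
    {"slide": [0,0,0],"delta_rot": [0,0,0.98],"fingers": 1},
    {"slide": [0,0,0],"delta_rot": [0,0,0.98],"fingers": 1},
    {"slide": [0,0,0],"delta_rot": [0,0,0.98],"fingers": 1},
    {"slide": [0,0,0],"delta_rot": [0,0,0.98],"fingers": 1},
    {"slide": [0,0,0],"delta_rot": [0,0,0.98],"fingers": 1},
    {"slide": [0,0,0],"delta_rot": [0,0,0.98],"fingers": 1},
    {"slide": [0,0,0],"delta_rot": [0,0,0.98],"fingers": 1},
    {"slide": [0,0,0],"delta_rot": [0,0,0.98],"fingers": 1}
  ]
}}

```text
time_s: 26.3
tcp_pos: [0.6668, -0.1279, 0.1864]
eef_rot: [180.0, -0.0, 9.1]
contact_force: [0.1, 0.2, 0.2]
gripper_width: 0.0876
gripper_force: 0.0
```

Emit:
{"op": "play_rows", "data": {
  "rows": [
    {"slide": [0,0,0],"delta_rot": [0,0,0.98],"fingers": 1},
    {"slide": [0,0,0],"delta_rot": [0,0,0.98],"fingers": 1},
    {"slide": [0,0,0],"delta_rot": [0,0,0.98],"fingers": 1},
    {"slide": [0,0,0],"delta_rot": [0,0,0.98],"fingers": 1},
    {"slide": [0,0,0],"delta_rot": [0,0,0.98],"fingers": 1},
    {"slide": [0,0,0],"delta_rot": [0,0,0.98],"fingers": 1},
    {"slide": [0,0,0],"delta_rot": [0,0,0.98],"fingers": 1},
    {"slide": [0,0,0],"delta_rot": [0,0,0.98],"fingers": 1}
  ]
}}

```text
time_s: 27.3
tcp_pos: [0.6668, -0.1279, 0.1864]
eef_rot: [-180.0, -0.0, -26.9]
contact_force: [-0.1, 0.4, 0.7]
gripper_width: 0.088
gripper_force: 0.0
```

Emit:
{"op": "play_rows", "data": {
  "rows": [
    {"slide": [0,0,0],"delta_rot": [0,0,0.98],"fingers": 1},
    {"slide": [0,0,0],"delta_rot": [0,0,0.98],"fingers": 1},
    {"slide": [0,0,0],"delta_rot": [0,0,0.98],"fingers": 1},
    {"slide": [0,0,0],"delta_rot": [0,0,0.98],"fingers": 1},
    {"slide": [0,0,0],"delta_rot": [0,0,0.98],"fingers": 1},
    {"slide": [0,0,0],"delta_rot": [0,0,0.98],"fingers": 1},
    {"slide": [0,0,0],"delta_rot": [0,0,0.98],"fingers": 1},
    {"slide": [0,0,0],"delta_rot": [0,0,0.98],"fingers": 1}
  ]
}}

```text
time_s: 28.3
tcp_pos: [0.6668, -0.1279, 0.1864]
eef_rot: [-180.0, -0.0, -62.8]
contact_force: [-0.3, 0.3, 0.1]
gripper_width: 0.0876
gripper_force: 0.0
```

Emit:
{"op": "play_rows", "data": {
  "rows": [
    {"slide": [0,0,0],"delta_rot": [0,0,0.98],"fingers": 1},
    {"slide": [0,0,0],"delta_rot": [0,0,0.98],"fingers": 1},
    {"slide": [0,0,0],"delta_rot": [0,0,0.98],"fingers": 1},
    {"slide": [0,0,0],"delta_rot": [0,0,0.98],"fingers": 1},
    {"slide": [0,0,0],"delta_rot": [0,0,0.98],"fingers": 1},
    {"slide": [0,0,0],"delta_rot": [0,0,0.98],"fingers": 1},
    {"slide": [0,0,0],"delta_rot": [0,0,0],"fingers": 1}
  ]
}}

```text
time_s: 29.18
tcp_pos: [0.6669, -0.1278, 0.1863]
eef_rot: [-180.0, -0.0, -89.6]
contact_force: [0.2, -1.1, -0.5]
gripper_width: 0.0878
gripper_force: 0.0
```

```bash
python3 -c "
from h import *
import pickle
st(); c=cap('wrist'); t=cap('top'); pickle.dump((c,t),open('p.pkl','wb'))
a=cv2.resize(c['im'],(400,300)); b=cv2.resize(t['im'][90:240,60:320],(400,231)); cv2.imwrite('pics/w7.png',np.hstack([a,cv2.copyMakeBorder(b,0,69,0,0,0)]))
print(proj(c,[.668,-.128,.082])*400/512)"
```

```text
29.18 tcp [ 0.6669 -0.1278  0.1863] rpy [-179.96   -0.    -89.57] F [ 0.2 -1.1 -0.5] w 0.0878 g 0.0 j [  6.  22.  -2.   0. -66.  -5.]
[197.74652599 150.1607701 ]
```

View pics/w7.png

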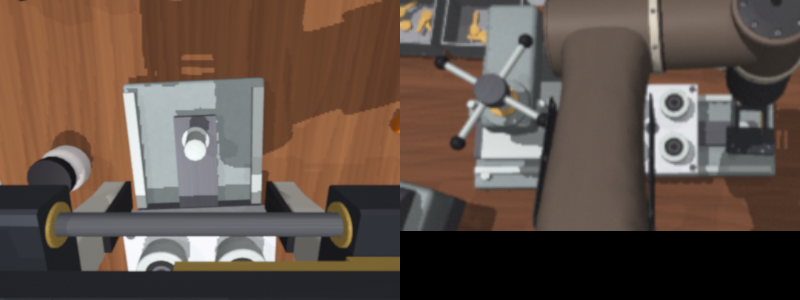

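The post top is at about (196,150) in the half-size picture, where it was expected. The plate with two visible bearings is below it. I lower and grip the post.

Emit:
{"op": "play_rows", "data": {
  "rows": [
    {"slide": [0,-0.005,0.3],"delta_rot": [0,0,-0.55],"fingers": 1},
    {"slide": [0,0,0.3],"delta_rot": [0,0,0],"fingers": 1},
    {"slide": [0,0,0.29],"delta_rot": [0,0,0],"fingers": 1},
    {"slide": [0,0,0],"delta_rot": [0,0,0],"fingers": -1},
    {"slide": [0,0,0],"delta_rot": [0,0,0],"fingers": -1},
    {"slide": [0,0,0],"delta_rot": [0,0,0],"fingers": -1},
    {"slide": [0,0,0],"delta_rot": [0,0,0],"fingers": -1},
    {"slide": [0,0,0],"delta_rot": [0,0,0],"fingers": -1}
  ],
  "squeeze": 25
}}

```text
time_s: 30.28
tcp_pos: [0.668, -0.1278, 0.0528]
eef_rot: [-179.9, 0.0, -87.1]
contact_force: [0.4, 0.4, -0.1]
gripper_width: 0.043
gripper_force: 0.0
```

Emit:
{"op": "play_rows", "data": {
  "rows": [
    {"slide": [0,0,0],"delta_rot": [0,0,0],"fingers": -1},
    {"slide": [-0.05,0,0],"delta_rot": [0,0,0],"fingers": -1},
    {"slide": [-0.1,0,0],"delta_rot": [0,0,0],"fingers": -1}
  ]
}}

```text
time_s: 30.65
tcp_pos: [0.6698, -0.1061, 0.0526]
eef_rot: [-179.7, -0.1, -87.1]
contact_force: [10.7, -4.4, -4.0]
gripper_width: 0.0231
gripper_force: 25.0
```

```bash
python3 -c "
from h import *
st()"
```

```text
30.65 tcp [ 0.6698 -0.1061  0.0526] rpy [-1.7966e+02 -8.0000e-02 -8.7090e+01] F [10.7 -4.4 -4. ] w 0.0231 g 25.0 j [  7.  29. -11.   0. -50.  -5.]
```

Emit:
{"op": "play_rows", "data": {
  "rows": [
    {"slide": [-0.2,-0.012,0],"delta_rot": [0,0,0],"fingers": -1},
    {"slide": [-0.25,0,0],"delta_rot": [0,0,0],"fingers": -1},
    {"slide": [-0.25,0,0],"delta_rot": [0,0,0],"fingers": -1}
  ]
}}

```text
time_s: 31.02
tcp_pos: [0.6643, -0.0003, 0.0526]
eef_rot: [-179.8, -0.1, -87.1]
contact_force: [6.3, -5.4, -1.9]
gripper_width: 0.0236
gripper_force: 25.0
```

Emit:
{"op": "play_rows", "data": {
  "rows": [
    {"slide": [-0.25,-0.006,0],"delta_rot": [0,0,0],"fingers": -1},
    {"slide": [-0.25,0,0],"delta_rot": [0,0,0],"fingers": -1},
    {"slide": [-0.2,0,0],"delta_rot": [0,0,0],"fingers": -1},
    {"slide": [-0.05,0,0],"delta_rot": [0,0,0],"fingers": -1}
  ]
}}

```text
time_s: 31.52
tcp_pos: [0.6584, 0.1124, 0.0526]
eef_rot: [-180.0, -0.1, -86.9]
contact_force: [7.9, -23.9, 2.0]
gripper_width: 0.0233
gripper_force: 25.0
```

Emit:
{"op": "play_rows", "data": {
  "rows": [
    {"slide": [-0.02,0,0],"delta_rot": [0,0,0],"fingers": -1},
    {"slide": [0,0,0],"delta_rot": [0,0,0],"fingers": -1}
  ]
}}

```text
time_s: 31.78
tcp_pos: [0.6585, 0.1123, 0.0526]
eef_rot: [-180.0, -0.2, -87.1]
contact_force: [2.6, -12.9, 3.6]
gripper_width: 0.0235
gripper_force: 25.0
```

Emit:
{"op": "play_rows", "data": {
  "rows": [
    {"slide": [-0.04,0,0],"delta_rot": [0,0,0],"fingers": -1},
    {"slide": [0,0,0],"delta_rot": [0,0,0],"fingers": -1}
  ]
}}

```text
time_s: 32.02
tcp_pos: [0.6583, 0.1147, 0.0524]
eef_rot: [179.9, -0.4, -87.1]
contact_force: [7.5, -25.5, 2.5]
gripper_width: 0.0234
gripper_force: 25.0
```

```bash
python3 -c "
from h import *
st(); s=cap('side'); t=cap('top')
im=cv2.resize(s['im'][200:384,60:300],(480,368)); cv2.imwrite('pics/s8.png',np.hstack([im,cv2.resize(t['im'][90:240,60:240],(320,267)) if 0 else cv2.copyMakeBorder(cv2.resize(t['im'][90:240,60:240],(320,267)),0,101,0,0,0)]))"
```

```text
32.02 tcp [0.6583 0.1147 0.0524] rpy [179.93  -0.4  -87.13] F [  7.5 -25.5   2.5] w 0.0234 g 25.0 j [ 27.  28. -12.   0. -50. -24.]
```

View pics/s8.png

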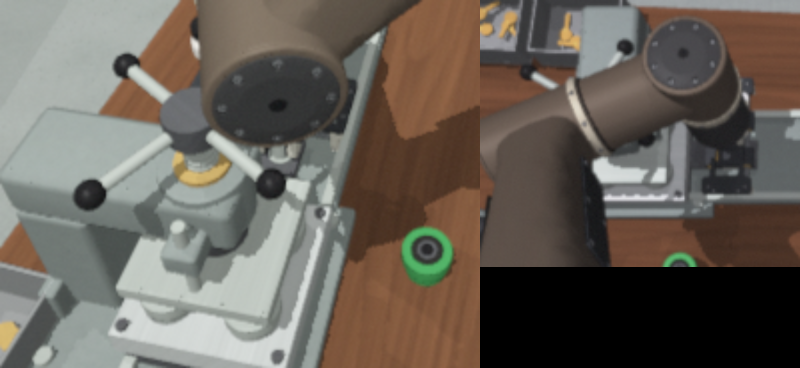

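```bash
python3 -c "
from h import *
import pickle
t=pickle.load(open('top0.pkl','rb')); s=pickle.load(open('side0.pkl','rb'))
O=[onz(t,u/2.3+80,v/2.3+90,.075) for u,v in ((271,133),(390,138),(388,250),(267,247))]
N=[onz(s,60+u/2,200+v/2,.075) for u,v in ((122,326),(278,356),(318,212))]
for o in O: print('old',o.round(4),'side px',proj(s,o).round(1),'pred in',(o+np.array([-.051,.9987,0])*.245).round(4))
for n in N: print('now',n.round(4))
im=s['im'][215:320,150:270]; cv2.imwrite('pics/s0c.png',cv2.resize(im,None,fx=5,fy=5,interpolation=cv2.INTER_CUBIC))
"
```

```text
old [0.7359 0.1368 0.075 ] side px [165.6 270.1] pred in [0.7234 0.3814 0.075 ]
old [ 0.7364 -0.0234  0.075 ] side px [189.2 226.2] pred in [0.7239 0.2213 0.075 ]
old [ 0.5834 -0.0286  0.075 ] side px [241.8 234.6] pred in [0.5709 0.216  0.075 ]
old [0.5799 0.1298 0.075 ] side px [226.5 280.5] pred in [0.5674 0.3745 0.075 ]
now [0.7251 0.3714 0.075 ]
now [0.5651 0.3615 0.075 ]
now [0.5759 0.2015 0.075 ]
```

View pics/s0c.png

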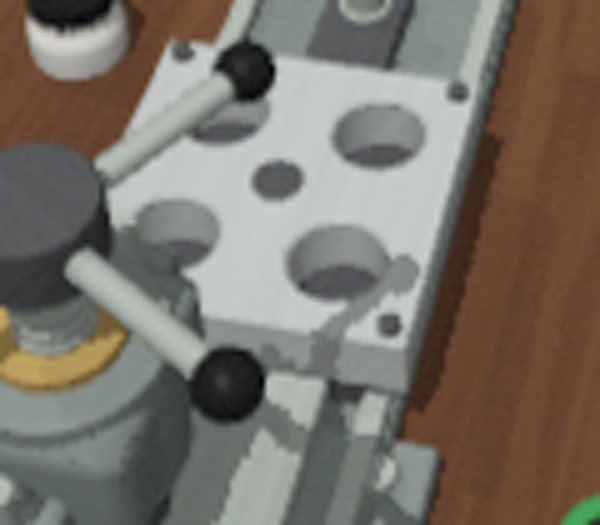

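Emit:
{"op": "play_rows", "data": {
  "rows": [
    {"slide": [0,0,0],"delta_rot": [0,0,0],"fingers": 1},
    {"slide": [0,0,0],"delta_rot": [0,0,0],"fingers": 1},
    {"slide": [0,0,0],"delta_rot": [0,0,0],"fingers": 1},
    {"slide": [0,0,-0.3],"delta_rot": [0,0,0],"fingers": 1},
    {"slide": [0.05,0,-0.3],"delta_rot": [0,0,0],"fingers": 1},
    {"slide": [0.05,0,-0.3],"delta_rot": [0,0,0],"fingers": 1},
    {"slide": [0,0,0],"delta_rot": [0,0,0],"fingers": 1},
    {"slide": [0,0,0],"delta_rot": [0,0,0],"fingers": 1}
  ]
}}

```text
time_s: 33.12
tcp_pos: [0.6579, 0.1065, 0.1865]
eef_rot: [180.0, 0.0, -87.1]
contact_force: [-0.5, -0.2, -1.5]
gripper_width: 0.0872
gripper_force: 0.0
```

```bash
cat >> h.py <<'E'
def post(c,g):
    p=proj(c,[*g,.082]); rad=np.linalg.norm(proj(c,[g[0]+.012,g[1],.082])-p); k=int(3*rad); x0,y0=(p-k).astype(int)
    sub=cv2.GaussianBlur(cv2.cvtColor(c["im"],cv2.COLOR_BGR2GRAY),(3,3),0)[y0:y0+2*k,x0:x0+2*k]
    h=cv2.HoughCircles(cv2.resize(sub,None,fx=3,fy=3),cv2.HOUGH_GRADIENT,1,300,param1=80,param2=8,minRadius=int(2.5*rad),maxRadius=int(3.5*rad))
    u,v,rr=h[0,0]/3; print("px",u+x0,v+y0,"mm",rr/rad*24,onz(c,u+x0,v+y0,.082).round(4))
E
python3 -c "
from h import *
import pickle
st(); c0,_=pickle.load(open('p.pkl','rb')); post(c0,(.668,-.128)); c=cap('wrist','w9'); post(c,(.657,.116))
print(proj(c,[.657,.116,.082]))
a=cv2.resize(c0['im'],(400,300)); b=cv2.resize(c['im'],(400,300)); cv2.imwrite('pics/w9b.png',np.hstack([a,b]))"
```

```text
33.12 tcp [0.6579 0.1065 0.1865] rpy [ 1.7998e+02  3.0000e-02 -8.7060e+01] F [-0.5 -0.2 -1.5] w 0.0872 g 0.0 j [ 26.  21.  -4.  -0. -65. -23.]
px 249.5 192.5 mm 22.50564875566802 [ 0.6709 -0.1277  0.082 ]
px 253.5 194.5 mm 22.744603242295007 [0.6585 0.1085 0.082 ]
[254.80051281 203.35845593]
```

View pics/w9b.png

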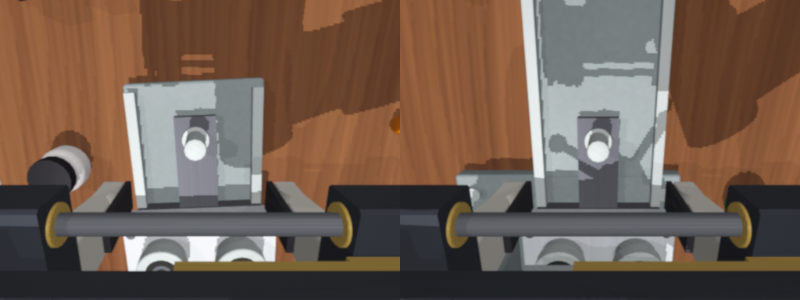

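Emit:
{"op": "play_rows", "data": {
  "rows": [
    {"slide": [0.25,0,0],"delta_rot": [0,0,0],"fingers": -1},
    {"slide": [0,0,0],"delta_rot": [0,0,0],"fingers": -1},
    {"slide": [0,0,0],"delta_rot": [0,0,0],"fingers": -1},
    {"slide": [0,0,0],"delta_rot": [0,0,0],"fingers": -1},
    {"slide": [0,0,0],"delta_rot": [0,0,0],"fingers": -1},
    {"slide": [0,0,0.3],"delta_rot": [0,0,0],"fingers": -1},
    {"slide": [0,0,0.3],"delta_rot": [0,0,0],"fingers": -1},
    {"slide": [0,0,0.28],"delta_rot": [0,0,0],"fingers": -1}
  ]
}}

```text
time_s: 34.17
tcp_pos: [0.6601, 0.069, 0.0536]
eef_rot: [-180.0, 0.0, -87.1]
contact_force: [0.1, 0.3, 0.2]
gripper_width: 0.0133
gripper_force: 0.0
```

Emit:
{"op": "play_rows", "data": {
  "rows": [
    {"slide": [-0.04,0,0],"delta_rot": [0,0,0],"fingers": -1},
    {"slide": [-0.04,0,0],"delta_rot": [0,0,0],"fingers": -1},
    {"slide": [0,0,0],"delta_rot": [0,0,0],"fingers": -1}
  ]
}}

```text
time_s: 34.55
tcp_pos: [0.6611, 0.0819, 0.0572]
eef_rot: [-179.8, 0.1, -87.0]
contact_force: [-0.1, 0.2, 0.3]
gripper_width: 0.0005
gripper_force: 0.0
```

Emit:
{"op": "play_rows", "data": {
  "rows": [
    {"slide": [-0.03,0,0],"delta_rot": [0,0,0],"fingers": -1},
    {"slide": [-0.03,0,0],"delta_rot": [0,0,0],"fingers": -1},
    {"slide": [0,0,0],"delta_rot": [0,0,0],"fingers": -1}
  ]
}}

```text
time_s: 34.92
tcp_pos: [0.6598, 0.0875, 0.0562]
eef_rot: [-180.0, -0.2, -87.1]
contact_force: [2.4, -11.0, 4.6]
gripper_width: 0.0002
gripper_force: 4.9
```

Emit:
{"op": "play_rows", "data": {
  "rows": [
    {"slide": [-0.025,0,0],"delta_rot": [0,0,0],"fingers": -1},
    {"slide": [-0.025,0,0],"delta_rot": [0,0,0],"fingers": -1},
    {"slide": [0,0,0],"delta_rot": [0,0,0],"fingers": -1},
    {"slide": [0,0,0],"delta_rot": [0,0,0],"fingers": -1}
  ]
}}

```text
time_s: 35.42
tcp_pos: [0.6596, 0.0881, 0.0563]
eef_rot: [179.9, -0.6, -87.2]
contact_force: [9.9, -38.5, 2.7]
gripper_width: 0.0001
gripper_force: 18.3
```

```bash
python3 -c "
from h import *
st(); print(r.get_state()['moment'])"
```

```text
35.42 tcp [0.6596 0.0881 0.0563] rpy [179.91  -0.55 -87.18] F [  9.9 -38.5   2.7] w 0.0001 g 18.3 j [ 25.  28. -12.   1. -50. -22.]
[-1.40083558e+01 -3.66378635e+00  8.50522174e-03]
```

The push reached 38 N with no movement, and the plate centre (.6505,.290) lies under the hub, so the shuttle is against its inner stop. Now I back off, rise and turn towards the star.

Emit:
{"op": "play_rows", "data": {
  "rows": [
    {"slide": [0.15,0,0],"delta_rot": [0,0,0],"fingers": -1},
    {"slide": [0.1,0,-0.2],"delta_rot": [0,0,0],"fingers": -1},
    {"slide": [0,0,-0.4],"delta_rot": [0,0,0],"fingers": -1},
    {"slide": [0,0,-0.4],"delta_rot": [0,0,0],"fingers": -1},
    {"slide": [0,0,-0.4],"delta_rot": [0,0,0],"fingers": -1},
    {"slide": [0,0,-0.4],"delta_rot": [0,0,-1],"fingers": -1},
    {"slide": [0,0,-0.4],"delta_rot": [0,0,-1],"fingers": -1},
    {"slide": [0,0,-0.15],"delta_rot": [0,0,-1],"fingers": -1}
  ]
}}

```text
time_s: 36.42
tcp_pos: [0.6613, 0.0598, 0.4127]
eef_rot: [-179.6, 0.0, -73.2]
contact_force: [0.3, -0.6, -0.7]
gripper_width: 0.0002
gripper_force: 0.0
```

Emit:
{"op": "play_rows", "data": {
  "rows": [
    {"slide": [0,0,0],"delta_rot": [0,0,-1],"fingers": -1},
    {"slide": [0,0,0],"delta_rot": [0,0,-1],"fingers": -1},
    {"slide": [0,0,0],"delta_rot": [0,0,-1],"fingers": -1},
    {"slide": [0,0,0],"delta_rot": [0,0,-1],"fingers": -1},
    {"slide": [0,0,0],"delta_rot": [0,0,-1],"fingers": -1},
    {"slide": [0,0,0],"delta_rot": [0,0,-1],"fingers": -1},
    {"slide": [0,0,0],"delta_rot": [0,0,-1],"fingers": -1},
    {"slide": [0,0,0],"delta_rot": [0,0,-1],"fingers": -1}
  ]
}}

```text
time_s: 37.42
tcp_pos: [0.6605, 0.06, 0.4076]
eef_rot: [-179.9, 0.0, -36.5]
contact_force: [-0.2, -0.1, 0.7]
gripper_width: 0.0001
gripper_force: 0.0
```

Emit:
{"op": "play_rows", "data": {
  "rows": [
    {"slide": [0,0,0],"delta_rot": [0,0,-1],"fingers": -1},
    {"slide": [0,0,0],"delta_rot": [0,0,-1],"fingers": -1},
    {"slide": [0,0,0],"delta_rot": [0,0,-1],"fingers": -1},
    {"slide": [0,0,0],"delta_rot": [0,0,-1],"fingers": -1},
    {"slide": [0,0,0],"delta_rot": [0,0,-1],"fingers": -1},
    {"slide": [0,0,0],"delta_rot": [0,0,-1],"fingers": -1},
    {"slide": [0,0,0],"delta_rot": [0,0,-1],"fingers": -1},
    {"slide": [0,0,0],"delta_rot": [0,0,-1],"fingers": -1}
  ]
}}

```text
time_s: 38.42
tcp_pos: [0.6605, 0.06, 0.4076]
eef_rot: [-180.0, -0.0, 0.2]
contact_force: [1.5, 0.9, -0.2]
gripper_width: 0.0004
gripper_force: 0.0
```

Emit:
{"op": "play_rows", "data": {
  "rows": [
    {"slide": [0,0,0],"delta_rot": [0,0,-1],"fingers": -1},
    {"slide": [0,0,0],"delta_rot": [0,0,-1],"fingers": -1},
    {"slide": [0,0,0],"delta_rot": [0,0,-1],"fingers": -1},
    {"slide": [0,0,0],"delta_rot": [0,0,-1],"fingers": -1},
    {"slide": [0,0,0],"delta_rot": [0,0,-1],"fingers": -1},
    {"slide": [0,0,0],"delta_rot": [0,0,-1],"fingers": -1},
    {"slide": [0,0,0],"delta_rot": [0,0,-1],"fingers": -1},
    {"slide": [0,0,0],"delta_rot": [0,0,-1],"fingers": -1}
  ]
}}

```text
time_s: 39.42
tcp_pos: [0.6605, 0.06, 0.4076]
eef_rot: [-180.0, -0.0, 36.9]
contact_force: [-1.1, -0.2, -0.2]
gripper_width: 0.0002
gripper_force: 0.0
```

Emit:
{"op": "play_rows", "data": {
  "rows": [
    {"slide": [0,0,0],"delta_rot": [0,0,-1],"fingers": -1},
    {"slide": [0,0,0],"delta_rot": [0,0,-1],"fingers": -1},
    {"slide": [0,0,0],"delta_rot": [0,0,-1],"fingers": -1},
    {"slide": [0,0,0],"delta_rot": [0,0,-1],"fingers": -1},
    {"slide": [0,0,0],"delta_rot": [0,0,-1],"fingers": -1},
    {"slide": [0,0,0],"delta_rot": [0,0,-0.7],"fingers": -1}
  ]
}}

```text
time_s: 40.17
tcp_pos: [0.6605, 0.06, 0.4076]
eef_rot: [-180.0, -0.1, 63.0]
contact_force: [-0.4, -0.4, -0.7]
gripper_width: 0.0007
gripper_force: 0.0
```

```bash
python3 -c "
from h import *
st(); plan(.621,.232,.40,63)"
```

```text
40.17 tcp [0.6605 0.06   0.4076] rpy [-1.800e+02 -5.000e-02  6.296e+01] F [-0.4 -0.4 -0.7] w 0.0007 g 0.0 j [ 22.  17.  18.  -0. -91. 131.]
turn z units -0.01 then slide units [ 0.902 -0.755  0.051] rows>= 3
```

Here the wrist camera should see the star, so I move to the hover and open to about 26 mm.

Emit:
{"op": "play_rows", "data": {
  "rows": [
    {"slide": [0.3,-0.252,0],"delta_rot": [0,0,0],"fingers": -0.4},
    {"slide": [0.3,-0.252,0],"delta_rot": [0,0,0],"fingers": -0.4},
    {"slide": [0.3,-0.252,0],"delta_rot": [0,0,0],"fingers": -0.4},
    {"slide": [0,0,0],"delta_rot": [0,0,0],"fingers": -0.4},
    {"slide": [0,0,0],"delta_rot": [0,0,0],"fingers": -0.4}
  ]
}}

```text
time_s: 40.8
tcp_pos: [0.6212, 0.232, 0.4076]
eef_rot: [-180.0, -0.0, 62.9]
contact_force: [-0.3, -0.1, 0.2]
gripper_width: 0.0264
gripper_force: 0.0
```

```bash
python3 -c "
from h import *
import pickle
st(); c=cap('wrist','w10'); pickle.dump(c,open('w10.pkl','wb'))
g=c['im'].max(2); 
for a in comps((g<45),60): print(a, onz(c,*a[0],.31).round(4))"
```

```text
40.8 tcp [0.6212 0.232  0.4076] rpy [-1.800e+02 -2.000e-02  6.288e+01] F [-0.3 -0.1  0.2] w 0.0264 g 0.0 j [ 37.  17.  18.  -0. -91. 116.]
(array([122.7, 113.1]), [106, 97, 27, 31, 293]) [0.5637 0.331  0.31  ]
(array([383.5, 113.2]), [374, 96, 27, 31, 252]) [0.7352 0.2432 0.31  ]
(array([252.5, 237.6]), [240, 225, 28, 24, 366]) [0.6034 0.1984 0.31  ]
(array([221.7, 255. ]), [213, 233, 15, 38, 373]) [0.5733 0.1961 0.31  ]
(array([286. , 255.4]), [281, 233, 15, 38, 356]) [0.621  0.1712 0.31  ]
(array([446.8, 242.2]), [440, 234, 22, 22, 129]) [0.7446 0.1215 0.31  ]
(array([187.6, 259.2]), [180, 239, 15, 49, 197]) [0.5459 0.2057 0.31  ]
(array([320.2, 258.8]), [314, 239, 13, 48, 179]) [0.6452 0.1553 0.31  ]
(array([192.4, 323.3]), [185, 306, 15, 28, 250]) [0.5176 0.1488 0.31  ]
(array([315.3, 322.3]), [310, 308, 14, 25, 192]) [0.6158 0.0997 0.31  ]
(array([475.7, 329.9]), [457, 317, 39, 26, 386]) [0.7411 0.0265 0.31  ]
(array([204.2, 376.7]), [198, 371, 11, 10, 62]) [0.4977 0.0922 0.31  ]
(array([327.7, 376.8]), [320, 371, 14, 11, 84]) [0.6014 0.0389 0.31  ]
```

View pics/w10.png

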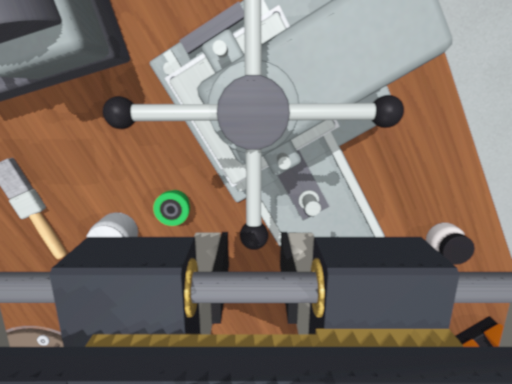

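The star's spokes lie along the image axes: balls at (119,112), (388,110) and (253,236), hub at (253,111). I solve for the height from the known 196 mm ball span.

```bash
python3 -c "
from h import *
import pickle
c=pickle.load(open('w10.pkl','rb'))
from scipy.optimize import brentq
L,Rr,B=(119,112),(388,110),(253.5,236)
z=brentq(lambda z:np.linalg.norm(onz(c,*L,z)-onz(c,*Rr,z))-.196,.25,.36); l,rr,b=[onz(c,*p,z) for p in (L,Rr,B)]
print('z',z,l.round(4),rr.round(4),b.round(4),'hub',((l+rr)/2).round(4),'r bottom',np.linalg.norm(b-(l+rr)/2), 'angles',[np.degrees(np.arctan2(*(p-(l+rr)/2)[[1,0]])).round(1) for p in (l,rr,b)])
for zz in (.305,.31,.315): print(zz,((onz(c,*L,zz)+onz(c,*Rr,zz))/2).round(4),np.linalg.norm(onz(c,*L,zz)-onz(c,*Rr,zz)).round(4))
"
```

```text
z 0.31304973842148426 [0.5629 0.3325 0.313 ] [0.738  0.2445 0.313 ] [0.6054 0.2005 0.313 ] hub [0.6504 0.2885 0.313 ] r bottom 0.0988328148230014 angles [np.float64(153.3), np.float64(-26.7), np.float64(-117.1)]
0.305 [0.6503 0.2881 0.305 ] 0.2023
0.31 [0.6504 0.2883 0.31  ] 0.1984
0.315 [0.6505 0.2886 0.315 ] 0.1945
```

Hub (.6504,.2885,.313), spoke direction 63°, start angle about 0.3. I descend straddling the spoke at 62 mm radius, then orbit the tool with it.

Emit:
{"op": "play_rows", "data": {
  "rows": [
    {"slide": [0.011,0.003,0.19],"delta_rot": [0,0,0],"fingers": -0.4},
    {"slide": [0,0,0.19],"delta_rot": [0,0,0],"fingers": -0.4},
    {"slide": [0,0,0.19],"delta_rot": [0,0,0],"fingers": -0.4},
    {"slide": [0,0,0.19],"delta_rot": [0,0,0],"fingers": -0.4},
    {"slide": [0,0,0],"delta_rot": [0,0,0],"fingers": -0.4}
  ]
}}

```text
time_s: 41.48
tcp_pos: [0.622, 0.231, 0.2913]
eef_rot: [-179.9, 0.2, 62.7]
contact_force: [0.3, 0.2, 1.0]
gripper_width: 0.0264
gripper_force: 0.0
```

Emit:
{"op": "play_rows", "data": {
  "rows": [
    {"slide": [0.0013,-0.0331,0.0038],"delta_rot": [0,0,1],"fingers": -0.4},
    {"slide": [0.0013,-0.0331,0.0038],"delta_rot": [0,0,1],"fingers": -0.4},
    {"slide": [0.0013,-0.0331,0.0038],"delta_rot": [0,0,1],"fingers": -0.4},
    {"slide": [0.0013,-0.0331,0.0038],"delta_rot": [0,0,1],"fingers": -0.4}
  ]
}}

```text
time_s: 41.98
tcp_pos: [0.6076, 0.2435, 0.2931]
eef_rot: [179.9, -0.1, 44.3]
contact_force: [0.7, -1.6, -0.9]
gripper_width: 0.0262
gripper_force: 0.7
```

```bash
cat >> h.py <<'E'
H=np.array([.6504,.2885])
def star(extra=""):
    s=r.get_state(); d=s["tcp_pos"][:2]-H; ph=np.arctan2(d[1],d[0]); cw=np.array([np.sin(ph),-np.cos(ph)]); F=s["contact_force"]
    print("t",round(s["time_s"],1),"R",np.linalg.norm(d).round(4),"phi",np.degrees(ph).round(1),"z",s["tcp_pos"][2].round(4),"yaw-(phi+180)",((s["eef_rot"][2]-np.degrees(ph)-180+180)%360-180).round(1),"F cw",(F[:2]@cw).round(1),"F out",(F[:2]@d/np.linalg.norm(d)).round(1),"Fz",F[2].round(1),"j6",s["joints"][5].round(0))
E
python3 -c "
from h import *
star()"
```

```text
t 42.0 R 0.0621 phi -133.6 z 0.2931 yaw-(phi+180) -2.1 F cw -1.6 F out 0.7 Fz -0.9 j6 95.0
```

Emit:
{"op": "play_rows", "data": {
  "rows": [
    {"slide": [0.0013,-0.0331,0.0038],"delta_rot": [0,0,1],"fingers": -0.4},
    {"slide": [0.0013,-0.0331,0.0038],"delta_rot": [0,0,1],"fingers": -0.4},
    {"slide": [0.0013,-0.0331,0.0038],"delta_rot": [0,0,1],"fingers": -0.4},
    {"slide": [0.0013,-0.0331,0.0038],"delta_rot": [0,0,1],"fingers": -0.4},
    {"slide": [0.0013,-0.0331,0.0038],"delta_rot": [0,0,1],"fingers": -0.4},
    {"slide": [0.0013,-0.0331,0.0038],"delta_rot": [0,0,1],"fingers": -0.4},
    {"slide": [0.0013,-0.0331,0.0038],"delta_rot": [0,0,1],"fingers": -0.4},
    {"slide": [0.0013,-0.0331,0.0038],"delta_rot": [0,0,1],"fingers": -0.4}
  ]
}}

```text
time_s: 42.98
tcp_pos: [0.5901, 0.2787, 0.2885]
eef_rot: [-180.0, -0.1, 7.6]
contact_force: [-0.5, -1.7, 0.8]
gripper_width: 0.0261
gripper_force: 0.7
```

```bash
python3 -c "
from h import *
star()"
```

```text
t 43.0 R 0.0611 phi -170.7 z 0.2885 yaw-(phi+180) -1.7 F cw -1.6 F out 0.8 Fz 0.8 j6 55.0
```

Emit:
{"op": "play_rows", "data": {
  "rows": [
    {"slide": [0.0013,-0.0331,0.0038],"delta_rot": [0,0,1],"fingers": -0.4},
    {"slide": [0.0013,-0.0331,0.0038],"delta_rot": [0,0,1],"fingers": -0.4},
    {"slide": [0.0013,-0.0331,0.0038],"delta_rot": [0,0,1],"fingers": -0.4},
    {"slide": [0.0013,-0.0331,0.0038],"delta_rot": [0,0,1],"fingers": -0.4},
    {"slide": [0.0013,-0.0331,0.0038],"delta_rot": [0,0,1],"fingers": -0.4},
    {"slide": [0.0013,-0.0331,0.0038],"delta_rot": [0,0,1],"fingers": -0.4},
    {"slide": [0.0013,-0.0331,0.0038],"delta_rot": [0,0,1],"fingers": -0.4},
    {"slide": [0.0013,-0.0331,0.0038],"delta_rot": [0,0,1],"fingers": -0.4}
  ]
}}

```text
time_s: 43.98
tcp_pos: [0.5971, 0.3173, 0.2838]
eef_rot: [-179.9, -0.0, -29.1]
contact_force: [-2.4, -0.2, 0.6]
gripper_width: 0.026
gripper_force: 0.7
```

```bash
python3 -c "
from h import *
star()"
```

```text
t 44.0 R 0.0605 phi 151.6 z 0.2838 yaw-(phi+180) -0.7 F cw -1.3 F out 2.0 Fz 0.6 j6 16.0
```

Emit:
{"op": "play_rows", "data": {
  "rows": [
    {"slide": [0.0013,-0.0331,0.0038],"delta_rot": [0,0,1],"fingers": -0.4},
    {"slide": [0.0013,-0.0331,0.0038],"delta_rot": [0,0,1],"fingers": -0.4},
    {"slide": [0.0013,-0.0331,0.0038],"delta_rot": [0,0,1],"fingers": -0.4},
    {"slide": [0.0013,-0.0331,0.0038],"delta_rot": [0,0,1],"fingers": -0.4},
    {"slide": [0.0013,-0.0331,0.0038],"delta_rot": [0,0,1],"fingers": -0.4},
    {"slide": [0.0013,-0.0331,0.0038],"delta_rot": [0,0,1],"fingers": -0.4},
    {"slide": [0.0013,-0.0331,0.0038],"delta_rot": [0,0,1],"fingers": -0.4},
    {"slide": [0.0013,-0.0331,0.0038],"delta_rot": [0,0,1],"fingers": -0.4}
  ]
}}

```text
time_s: 44.98
tcp_pos: [0.6259, 0.344, 0.2791]
eef_rot: [-179.9, 0.0, -65.7]
contact_force: [-2.0, 0.3, -0.8]
gripper_width: 0.0264
gripper_force: 0.7
```

```bash
python3 -c "
from h import *
star()"
```

```text
t 45.0 R 0.0607 phi 113.8 z 0.2791 yaw-(phi+180) 0.4 F cw -1.8 F out 1.1 Fz -0.8 j6 -20.0
```

Emit:
{"op": "play_rows", "data": {
  "rows": [
    {"slide": [0.0013,-0.0331,0.0038],"delta_rot": [0,0,1],"fingers": -0.4},
    {"slide": [0.0013,-0.0331,0.0038],"delta_rot": [0,0,1],"fingers": -0.4},
    {"slide": [0.0013,-0.0331,0.0038],"delta_rot": [0,0,1],"fingers": -0.4},
    {"slide": [0.0013,-0.0331,0.0038],"delta_rot": [0,0,1],"fingers": -0.4},
    {"slide": [0.0013,-0.0331,0.0038],"delta_rot": [0,0,1],"fingers": -0.4},
    {"slide": [0.0013,-0.0331,0.0038],"delta_rot": [0,0,1],"fingers": -0.4},
    {"slide": [0.0013,-0.0331,0.0038],"delta_rot": [0,0,1],"fingers": -0.4},
    {"slide": [0.0013,-0.0331,0.0038],"delta_rot": [0,0,1],"fingers": -0.4}
  ]
}}

```text
time_s: 45.98
tcp_pos: [0.6631, 0.3474, 0.2746]
eef_rot: [179.9, -0.1, -102.4]
contact_force: [-9.5, -2.7, 2.5]
gripper_width: 0.0267
gripper_force: 4.4
```

```bash
python3 -c "
from h import *
star()"
```

```text
t 46.0 R 0.0603 phi 77.9 z 0.2746 yaw-(phi+180) -0.3 F cw -8.7 F out -4.7 Fz 2.5 j6 -55.0
```

Contact with the bearings has come at the expected angle. I continue and watch the force.

Emit:
{"op": "play_rows", "data": {
  "rows": [
    {"slide": [0.0013,-0.0331,0.0038],"delta_rot": [0,0,1],"fingers": -0.4},
    {"slide": [0.0013,-0.0331,0.0038],"delta_rot": [0,0,1],"fingers": -0.4},
    {"slide": [0.0013,-0.0331,0.0038],"delta_rot": [0,0,1],"fingers": -0.4},
    {"slide": [0.0013,-0.0331,0.0038],"delta_rot": [0,0,1],"fingers": -0.4},
    {"slide": [0.0013,-0.0331,0.0038],"delta_rot": [0,0,1],"fingers": -0.4},
    {"slide": [0.0013,-0.0331,0.0038],"delta_rot": [0,0,1],"fingers": -0.4},
    {"slide": [0.0013,-0.0331,0.0038],"delta_rot": [0,0,1],"fingers": -0.4},
    {"slide": [0.0013,-0.0331,0.0038],"delta_rot": [0,0,1],"fingers": -0.4}
  ]
}}

```text
time_s: 46.98
tcp_pos: [0.6962, 0.3284, 0.2698]
eef_rot: [179.9, -0.1, -139.0]
contact_force: [-9.5, 2.3, 1.6]
gripper_width: 0.0263
gripper_force: 4.2
```

```bash
python3 -c "
from h import *
star()"
```

```text
t 47.0 R 0.0608 phi 41.1 z 0.2698 yaw-(phi+180) -0.1 F cw -7.9 F out -5.7 Fz 1.6 j6 -89.0
```

Emit:
{"op": "play_rows", "data": {
  "rows": [
    {"slide": [0.0013,-0.0331,0.0038],"delta_rot": [0,0,1],"fingers": -0.4},
    {"slide": [0.0013,-0.0331,0.0038],"delta_rot": [0,0,1],"fingers": -0.4},
    {"slide": [0.0013,-0.0331,0.0038],"delta_rot": [0,0,1],"fingers": -0.4},
    {"slide": [0.0013,-0.0331,0.0038],"delta_rot": [0,0,1],"fingers": -0.4},
    {"slide": [0.0013,-0.0331,0.0038],"delta_rot": [0,0,1],"fingers": -0.4},
    {"slide": [0.0013,-0.0331,0.0038],"delta_rot": [0,0,1],"fingers": -0.4}
  ]
}}

```text
time_s: 47.72
tcp_pos: [0.7101, 0.3037, 0.2663]
eef_rot: [179.9, -0.1, -166.5]
contact_force: [-9.1, 5.5, 1.5]
gripper_width: 0.0264
gripper_force: 4.1
```

```bash
python3 -c "
from h import *
star()"
```

```text
t 47.7 R 0.0616 phi 14.3 z 0.2663 yaw-(phi+180) -0.7 F cw -7.6 F out -7.4 Fz 1.5 j6 -114.0
```

Emit:
{"op": "play_rows", "data": {
  "rows": [
    {"slide": [0.0013,-0.0331,0.0038],"delta_rot": [0,0,1],"fingers": -0.4},
    {"slide": [0.0013,-0.0331,0.0038],"delta_rot": [0,0,1],"fingers": -0.4},
    {"slide": [0.0013,-0.0331,0.0038],"delta_rot": [0,0,1],"fingers": -0.4},
    {"slide": [0.0013,-0.0331,0.0038],"delta_rot": [0,0,1],"fingers": -0.4},
    {"slide": [0.0013,-0.0331,0.0038],"delta_rot": [0,0,1],"fingers": -0.4}
  ]
}}

```text
time_s: 48.35
tcp_pos: [0.7116, 0.28, 0.2636]
eef_rot: [179.8, -0.0, 170.6]
contact_force: [-7.0, 8.6, 1.2]
gripper_width: 0.0265
gripper_force: 4.1
```

```bash
python3 -c "
from h import *
star()"
```

```text
t 48.4 R 0.0618 phi -7.9 z 0.2636 yaw-(phi+180) -1.5 F cw -7.5 F out -8.1 Fz 1.2 j6 -135.0
```

Emit:
{"op": "play_rows", "data": {
  "rows": [
    {"slide": [0.0013,-0.0331,0.0038],"delta_rot": [0,0,1],"fingers": -0.4},
    {"slide": [0.0013,-0.0331,0.0038],"delta_rot": [0,0,1],"fingers": -0.4},
    {"slide": [0,0,0],"delta_rot": [0,0,0],"fingers": -0.4}
  ]
}}

```text
time_s: 48.72
tcp_pos: [0.7098, 0.2701, 0.2625]
eef_rot: [179.8, -0.0, 161.5]
contact_force: [-3.9, 7.4, -0.6]
gripper_width: 0.0259
gripper_force: 3.1
```

```bash
python3 -c "
from h import *
star()"
```

```text
t 48.7 R 0.0622 phi -17.2 z 0.2625 yaw-(phi+180) -1.3 F cw -5.9 F out -5.9 Fz -0.6 j6 -144.0
```

Emit:
{"op": "play_rows", "data": {
  "rows": [
    {"slide": [0.0013,-0.0331,0.0038],"delta_rot": [0,0,1],"fingers": -0.4},
    {"slide": [0.0013,-0.0331,0.0038],"delta_rot": [0,0,1],"fingers": -0.4},
    {"slide": [0,0,0],"delta_rot": [0,0,0],"fingers": -0.4}
  ]
}}

```text
time_s: 49.1
tcp_pos: [0.7072, 0.2652, 0.2619]
eef_rot: [179.3, 0.0, 152.5]
contact_force: [-0.8, 19.9, -1.8]
gripper_width: 0.0261
gripper_force: 9.3
```

```bash
python3 -c "
from h import *
star()"
```

```text
t 49.1 R 0.0614 phi -22.3 z 0.2619 yaw-(phi+180) -5.2 F cw -18.1 F out -8.3 Fz -1.8 j6 -153.0
```

Emit:
{"op": "play_rows", "data": {
  "rows": [
    {"slide": [0.0007,-0.017,0.001],"delta_rot": [0,0,0.3],"fingers": -0.4},
    {"slide": [0,0,0],"delta_rot": [0,0,0],"fingers": -0.4}
  ]
}}

```text
time_s: 49.35
tcp_pos: [0.7069, 0.265, 0.2619]
eef_rot: [179.1, 0.0, 151.2]
contact_force: [2.8, 24.6, -2.3]
gripper_width: 0.0263
gripper_force: 12.3
```

```bash
python3 -c "
from h import *
star(); s=cap('side'); cv2.imwrite('pics/s11.png',cv2.resize(s['im'][260:384,90:260],None,fx=4.5,fy=4.5,interpolation=cv2.INTER_CUBIC))"
```

```text
t 49.4 R 0.0612 phi -22.6 z 0.2619 yaw-(phi+180) -6.2 F cw -23.8 F out -6.8 Fz -2.3 j6 -154.0
```

View pics/s11.png

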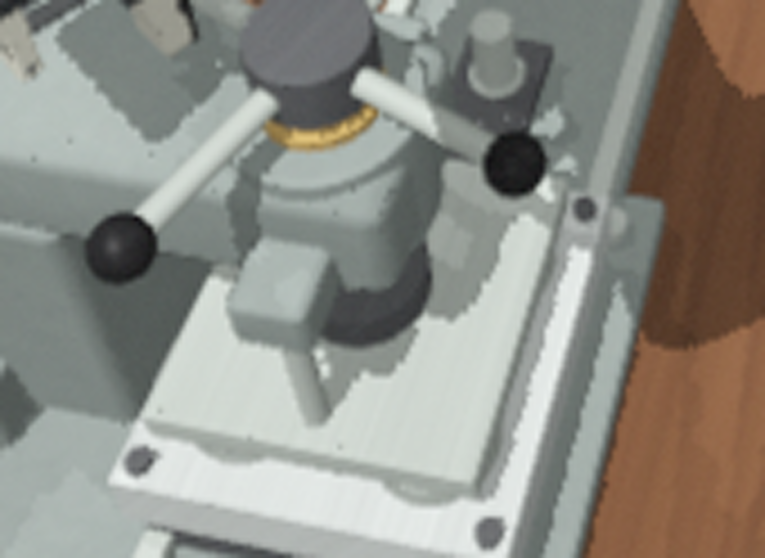

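The picture shows the platen down on the flanges, with practically no gap to the plate. The force rose from 18 to 24 N with only 0.3° of movement, so it has gone hard. I now wind back about 2.4 rad.

Emit:
{"op": "play_rows", "data": {
  "rows": [
    {"slide": [0.0013,0.0331,-0.0038],"delta_rot": [0,0,-1],"fingers": -0.4},
    {"slide": [0.0013,0.0331,-0.0038],"delta_rot": [0,0,-1],"fingers": -0.4},
    {"slide": [0.0013,0.0331,-0.0038],"delta_rot": [0,0,-1],"fingers": -0.4},
    {"slide": [0.0013,0.0331,-0.0038],"delta_rot": [0,0,-1],"fingers": -0.4},
    {"slide": [0.0013,0.0331,-0.0038],"delta_rot": [0,0,-1],"fingers": -0.4},
    {"slide": [0.0013,0.0331,-0.0038],"delta_rot": [0,0,-1],"fingers": -0.4},
    {"slide": [0.0013,0.0331,-0.0038],"delta_rot": [0,0,-1],"fingers": -0.4},
    {"slide": [0.0013,0.0331,-0.0038],"delta_rot": [0,0,-1],"fingers": -0.4}
  ]
}}

```text
time_s: 50.4
tcp_pos: [0.7132, 0.2937, 0.2661]
eef_rot: [-179.9, 0.1, -172.3]
contact_force: [1.5, -3.8, -1.8]
gripper_width: 0.0261
gripper_force: 1.7
```

```bash
python3 -c "
from h import *
star()"
```

```text
t 50.4 R 0.0631 phi 4.8 z 0.2661 yaw-(phi+180) 3.0 F cw 3.9 F out 1.2 Fz -1.8 j6 -119.0
```

Emit:
{"op": "play_rows", "data": {
  "rows": [
    {"slide": [0.0013,0.0331,-0.0038],"delta_rot": [0,0,-1],"fingers": -0.4},
    {"slide": [0.0013,0.0331,-0.0038],"delta_rot": [0,0,-1],"fingers": -0.4},
    {"slide": [0.0013,0.0331,-0.0038],"delta_rot": [0,0,-1],"fingers": -0.4},
    {"slide": [0.0013,0.0331,-0.0038],"delta_rot": [0,0,-1],"fingers": -0.4},
    {"slide": [0.0013,0.0331,-0.0038],"delta_rot": [0,0,-1],"fingers": -0.4},
    {"slide": [0.0013,0.0331,-0.0038],"delta_rot": [0,0,-1],"fingers": -0.4},
    {"slide": [0.0013,0.0331,-0.0038],"delta_rot": [0,0,-1],"fingers": -0.4},
    {"slide": [0.0013,0.0331,-0.0038],"delta_rot": [0,0,-1],"fingers": -0.4}
  ]
}}

```text
time_s: 51.4
tcp_pos: [0.6969, 0.3295, 0.2711]
eef_rot: [-179.9, 0.2, -135.6]
contact_force: [4.0, -1.0, -1.8]
gripper_width: 0.0262
gripper_force: 1.8
```

```bash
python3 -c "
from h import *
star()"
```

```text
t 51.4 R 0.062 phi 41.4 z 0.2711 yaw-(phi+180) 3.0 F cw 3.4 F out 2.4 Fz -1.8 j6 -85.0
```

Emit:
{"op": "play_rows", "data": {
  "rows": [
    {"slide": [0.0013,0.0331,-0.0038],"delta_rot": [0,0,-1],"fingers": -0.4},
    {"slide": [0.0013,0.0331,-0.0038],"delta_rot": [0,0,-1],"fingers": -0.4},
    {"slide": [0.0013,0.0331,-0.0038],"delta_rot": [0,0,-1],"fingers": -0.4},
    {"slide": [0.0013,0.0331,-0.0038],"delta_rot": [0,0,-1],"fingers": -0.4},
    {"slide": [0.0013,0.0331,-0.0038],"delta_rot": [0,0,-1],"fingers": -0.4},
    {"slide": [0.0013,0.0331,-0.0038],"delta_rot": [0,0,-1],"fingers": -0.4},
    {"slide": [0.0013,0.0331,-0.0038],"delta_rot": [0,0,-1],"fingers": -0.4},
    {"slide": [0.0013,0.0331,-0.0038],"delta_rot": [0,0,-1],"fingers": -0.4}
  ]
}}

```text
time_s: 52.4
tcp_pos: [0.6624, 0.3486, 0.2759]
eef_rot: [-179.8, 0.2, -98.9]
contact_force: [4.2, 1.8, 0.1]
gripper_width: 0.0268
gripper_force: 1.8
```

Emit:
{"op": "play_rows", "data": {
  "rows": [
    {"slide": [0.0013,0.0331,-0.0038],"delta_rot": [0,0,-1],"fingers": -0.4},
    {"slide": [0.0013,0.0331,-0.0038],"delta_rot": [0,0,-1],"fingers": -0.4},
    {"slide": [0.0013,0.0331,-0.0038],"delta_rot": [0,0,-1],"fingers": -0.4},
    {"slide": [0.0013,0.0331,-0.0038],"delta_rot": [0,0,-1],"fingers": -0.4},
    {"slide": [0.0013,0.0331,-0.0038],"delta_rot": [0,0,-1],"fingers": -0.4},
    {"slide": [0.0013,0.0331,-0.0038],"delta_rot": [0,0,-1],"fingers": -0.4},
    {"slide": [0,-0.04,0],"delta_rot": [0,0,0],"fingers": -0.4},
    {"slide": [0,0,0],"delta_rot": [0,0,0],"fingers": -0.4}
  ]
}}

```text
time_s: 53.4
tcp_pos: [0.6373, 0.3477, 0.2772]
eef_rot: [-180.0, -0.0, -71.6]
contact_force: [-0.4, -0.4, 0.6]
gripper_width: 0.0263
gripper_force: 0.0
```

```bash
python3 -c "
from h import *
star()"
```

```text
t 53.4 R 0.0606 phi 102.5 z 0.2772 yaw-(phi+180) 5.9 F cw -0.5 F out -0.3 Fz 0.6 j6 -26.0
```

Emit:
{"op": "play_rows", "data": {
  "rows": [
    {"slide": [0.0013,0.0331,-0.0038],"delta_rot": [0,0,-1],"fingers": -0.4},
    {"slide": [0.0013,0.0331,-0.0038],"delta_rot": [0,0,-1],"fingers": -0.4},
    {"slide": [0.0013,0.0331,-0.0038],"delta_rot": [0,0,-1],"fingers": -0.4},
    {"slide": [0.0013,0.0331,-0.0038],"delta_rot": [0,0,-1],"fingers": -0.4},
    {"slide": [0.0013,0.0331,-0.0038],"delta_rot": [0,0,-1],"fingers": -0.4},
    {"slide": [0.0013,0.0331,-0.0038],"delta_rot": [0,0,-1],"fingers": -0.4},
    {"slide": [0.0013,0.0331,-0.0038],"delta_rot": [0,0,-1],"fingers": -0.4},
    {"slide": [0.0013,0.0331,-0.0038],"delta_rot": [0,0,-1],"fingers": -0.4}
  ]
}}

```text
time_s: 54.4
tcp_pos: [0.6057, 0.3258, 0.2815]
eef_rot: [-179.9, 0.0, -34.7]
contact_force: [0.4, 4.8, -0.2]
gripper_width: 0.0262
gripper_force: 2.0
```

Emit:
{"op": "play_rows", "data": {
  "rows": [
    {"slide": [0.0013,0.0331,-0.0038],"delta_rot": [0,0,-1],"fingers": -0.4},
    {"slide": [0,-0.035,0],"delta_rot": [0,0,0],"fingers": -0.4},
    {"slide": [0,0,0],"delta_rot": [0,0,0],"fingers": -0.4},
    {"slide": [0,0,-0.3],"delta_rot": [0,0,0],"fingers": -0.4},
    {"slide": [0,0,-0.3],"delta_rot": [0,0,0],"fingers": -0.4},
    {"slide": [0,0,-0.3],"delta_rot": [0,0,0],"fingers": 1}
  ]
}}

```text
time_s: 55.15
tcp_pos: [0.6052, 0.3246, 0.418]
eef_rot: [179.9, -0.0, -30.4]
contact_force: [1.4, 0.2, 0.3]
gripper_width: 0.0316
gripper_force: 0.0
```

```bash
python3 -c "
from h import *
star();st(); plan(.661,.07,.41,-87)"
```

```text
t 55.1 R 0.0578 phi 141.3 z 0.418 yaw-(phi+180) 8.3 F cw 1.0 F out -0.9 Fz 0.3 j6 15.0
55.15 tcp [0.6052 0.3246 0.418 ] rpy [179.95  -0.   -30.36] F [1.4 0.2 0.3] w 0.0316 g 0.0 j [ 44.  19.  23.   0. -94.  15.]
turn z units 12.36 then slide units [ 1.715 -0.282  0.053] rows>= 5
```

Emit:
{"op": "play_rows", "data": {
  "rows": [
    {"slide": [0,0,0],"delta_rot": [0,0,1],"fingers": 1},
    {"slide": [0,0,0],"delta_rot": [0,0,1],"fingers": 1},
    {"slide": [0,0,0],"delta_rot": [0,0,1],"fingers": 1},
    {"slide": [0,0,0],"delta_rot": [0,0,1],"fingers": 1},
    {"slide": [0,0,0],"delta_rot": [0,0,1],"fingers": 1},
    {"slide": [0,0,0],"delta_rot": [0,0,1],"fingers": 1},
    {"slide": [0,0,0],"delta_rot": [0,0,1],"fingers": 1},
    {"slide": [0,0,0],"delta_rot": [0,0,1],"fingers": 1}
  ]
}}

```text
time_s: 56.15
tcp_pos: [0.6054, 0.3248, 0.4164]
eef_rot: [179.9, -0.0, -67.2]
contact_force: [0.5, -0.7, 0.6]
gripper_width: 0.0876
gripper_force: 0.0
```

Emit:
{"op": "play_rows", "data": {
  "rows": [
    {"slide": [0,0,0],"delta_rot": [0,0,1],"fingers": 1},
    {"slide": [0,0,0],"delta_rot": [0,0,1],"fingers": 1},
    {"slide": [0,0,0],"delta_rot": [0,0,1],"fingers": 1},
    {"slide": [0,0,0],"delta_rot": [0,0,1],"fingers": 1},
    {"slide": [0,0,0],"delta_rot": [0,0,0.36],"fingers": 1}
  ]
}}

```text
time_s: 56.78
tcp_pos: [0.6053, 0.3248, 0.4165]
eef_rot: [180.0, -0.0, -87.0]
contact_force: [-0.1, 0.9, 0.6]
gripper_width: 0.0877
gripper_force: 0.0
```

Emit:
{"op": "play_rows", "data": {
  "rows": [
    {"slide": [0.343,-0.056,0],"delta_rot": [0,0,0],"fingers": 1},
    {"slide": [0.343,-0.056,0],"delta_rot": [0,0,0],"fingers": 1},
    {"slide": [0.343,-0.056,0],"delta_rot": [0,0,0],"fingers": 1},
    {"slide": [0.343,-0.056,0],"delta_rot": [0,0,0],"fingers": 1},
    {"slide": [0.143,-0.04,0],"delta_rot": [0,0,0],"fingers": 1},
    {"slide": [0,0,0],"delta_rot": [0,0,0],"fingers": 1}
  ]
}}

```text
time_s: 57.52
tcp_pos: [0.6575, 0.0988, 0.4166]
eef_rot: [180.0, -0.0, -87.0]
contact_force: [-0.0, -0.3, 0.7]
gripper_width: 0.0876
gripper_force: 0.0
```

```bash
python3 -c "
from h import *
st(); c=cap('wrist'); post(c,(.6585,.1085)); plan(.6595,.105,.053,-87)"
```

```text
57.52 tcp [0.6575 0.0988 0.4166] rpy [ 1.7998e+02 -1.0000e-02 -8.7030e+01] F [-0.  -0.3  0.7] w 0.0876 g 0.0 j [ 25.  17.  19.  -0. -92. -22.]
px 253.1666660308838 154.1666660308838 mm 22.31239738074974 [0.6586 0.109  0.082 ]
turn z units 0.01 then slide units [-0.033 -0.016  2.423] rows>= 6
```

Emit:
{"op": "play_rows", "data": {
  "rows": [
    {"slide": [-0.04,-0.01,0.35],"delta_rot": [0,0,0],"fingers": 1},
    {"slide": [0,0,0.35],"delta_rot": [0,0,0],"fingers": 1},
    {"slide": [0,0,0.35],"delta_rot": [0,0,0],"fingers": 1},
    {"slide": [0,0,0.35],"delta_rot": [0,0,0],"fingers": 1},
    {"slide": [0,0,0.35],"delta_rot": [0,0,0],"fingers": 1},
    {"slide": [0,0,0.35],"delta_rot": [0,0,0],"fingers": 1},
    {"slide": [0,0,0.32],"delta_rot": [0,0,0],"fingers": 1},
    {"slide": [0,0,0],"delta_rot": [0,0,0],"fingers": -1}
  ],
  "squeeze": 40
}}

```text
time_s: 58.58
tcp_pos: [0.6553, 0.1066, 0.0498]
eef_rot: [179.6, -0.1, -86.8]
contact_force: [-0.0, 0.2, 1.1]
gripper_width: 0.0821
gripper_force: 0.0
```

Emit:
{"op": "play_rows", "data": {
  "rows": [
    {"slide": [0,0,0],"delta_rot": [0,0,0],"fingers": -1},
    {"slide": [0,0,0],"delta_rot": [0,0,0],"fingers": -1},
    {"slide": [0,0,0],"delta_rot": [0,0,0],"fingers": -1},
    {"slide": [0,0,0],"delta_rot": [0,0,0],"fingers": -1},
    {"slide": [0,0,0],"delta_rot": [0,0,0],"fingers": -1},
    {"slide": [0.03,0,0],"delta_rot": [0,0,0],"fingers": -1},
    {"slide": [0.06,0,0],"delta_rot": [0,0,0],"fingers": -1},
    {"slide": [0.1,0,0],"delta_rot": [0,0,0],"fingers": -1}
  ]
}}

```text
time_s: 59.58
tcp_pos: [0.6603, 0.079, 0.0539]
eef_rot: [-179.9, 0.1, -86.8]
contact_force: [0.7, 4.7, 0.3]
gripper_width: 0.0227
gripper_force: 40.0
```

Emit:
{"op": "play_rows", "data": {
  "rows": [
    {"slide": [0.15,0,0],"delta_rot": [0,0,0],"fingers": -1},
    {"slide": [0.2,0,0],"delta_rot": [0,0,0],"fingers": -1},
    {"slide": [0.2,0,0],"delta_rot": [0,0,0],"fingers": -1},
    {"slide": [0.2,0,0],"delta_rot": [0,0,0],"fingers": -1},
    {"slide": [0.2,0,0],"delta_rot": [0,0,0],"fingers": -1},
    {"slide": [0.2,0,0],"delta_rot": [0,0,0],"fingers": -1},
    {"slide": [0.15,0,0],"delta_rot": [0,0,0],"fingers": -1},
    {"slide": [0.05,0,0],"delta_rot": [0,0,0],"fingers": -1}
  ]
}}

```text
time_s: 60.58
tcp_pos: [0.6708, -0.1259, 0.0539]
eef_rot: [-180.0, -0.0, -87.0]
contact_force: [-1.1, 5.5, 4.2]
gripper_width: 0.0233
gripper_force: 40.0
```

Emit:
{"op": "play_rows", "data": {
  "rows": [
    {"slide": [0.05,0,0],"delta_rot": [0,0,0],"fingers": -1},
    {"slide": [0.03,0,0],"delta_rot": [0,0,0],"fingers": -1},
    {"slide": [0,0,0],"delta_rot": [0,0,0],"fingers": -1}
  ]
}}

```text
time_s: 60.95
tcp_pos: [0.6713, -0.1366, 0.0539]
eef_rot: [180.0, -0.0, -86.9]
contact_force: [-1.4, -1.5, 1.7]
gripper_width: 0.023
gripper_force: 40.0
```

Emit:
{"op": "play_rows", "data": {
  "rows": [
    {"slide": [0.03,0,0],"delta_rot": [0,0,0],"fingers": -1},
    {"slide": [0.03,0,0],"delta_rot": [0,0,0],"fingers": -1},
    {"slide": [0,0,0],"delta_rot": [0,0,0],"fingers": -1}
  ]
}}

```text
time_s: 61.32
tcp_pos: [0.6716, -0.1423, 0.0538]
eef_rot: [180.0, 0.2, -86.9]
contact_force: [-3.8, 15.5, 7.9]
gripper_width: 0.0231
gripper_force: 40.0
```

Emit:
{"op": "play_rows", "data": {
  "rows": [
    {"slide": [0,0,0],"delta_rot": [0,0,0],"fingers": 1},
    {"slide": [0,0,0],"delta_rot": [0,0,0],"fingers": 1},
    {"slide": [0,0,0],"delta_rot": [0,0,0],"fingers": 1},
    {"slide": [0,0,-0.2],"delta_rot": [0,0,0],"fingers": 1},
    {"slide": [0,0,-0.4],"delta_rot": [0,0,0],"fingers": 1},
    {"slide": [0,0,-0.4],"delta_rot": [0,0,0],"fingers": 1},
    {"slide": [0.3,0,-0.2],"delta_rot": [0,0,0],"fingers": 1},
    {"slide": [0.35,0,0],"delta_rot": [0,0,0],"fingers": 1}
  ]
}}

```text
time_s: 62.32
tcp_pos: [0.6789, -0.2437, 0.2383]
eef_rot: [-179.6, -0.1, -86.8]
contact_force: [0.0, 0.5, -1.8]
gripper_width: 0.0874
gripper_force: 0.0
```

Emit:
{"op": "play_rows", "data": {
  "rows": [
    {"slide": [0.35,0,0],"delta_rot": [0,0,0],"fingers": 1},
    {"slide": [0,0,0],"delta_rot": [0,0,0],"fingers": 1},
    {"slide": [0,0,0],"delta_rot": [0,0,0],"fingers": 1}
  ]
}}

```text
time_s: 62.7
tcp_pos: [0.6796, -0.2956, 0.2332]
eef_rot: [180.0, 0.0, -87.0]
contact_force: [-0.7, 0.6, -0.5]
gripper_width: 0.0882
gripper_force: 0.0
```

```bash
python3 -c "
from h import *
st(); s=cap('side'); t=cap('top')
a=cv2.resize(s['im'][130:384,60:320],(520,508)); b=cv2.resize(t['im'][90:260,90:230],(280,340)); cv2.imwrite('pics/f12.png',np.hstack([a,cv2.copyMakeBorder(b,0,168,0,0,0)]))"
```

```text
62.7 tcp [ 0.6796 -0.2956  0.2332] rpy [ 1.7995e+02  1.0000e-02 -8.6970e+01] F [-0.7  0.6 -0.5] w 0.0882 g 0.0 j [ -9.  27.  11.  -0. -74.  12.]
```

View pics/f12.png

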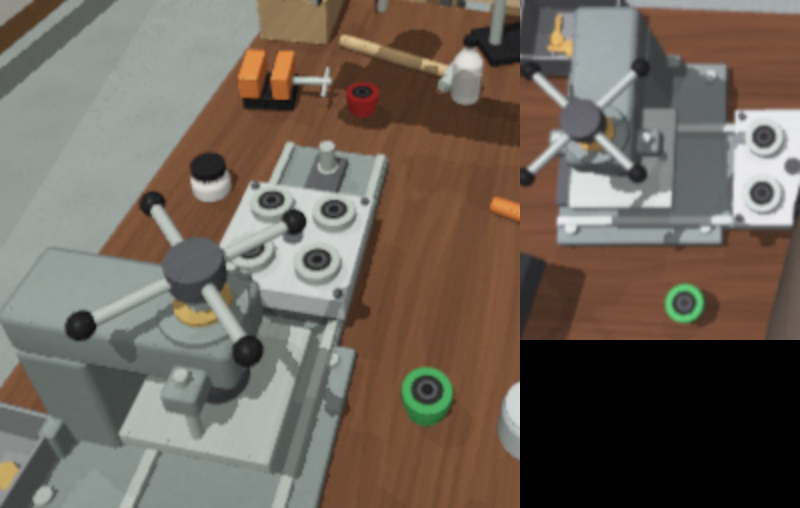

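The final picture shows all four bearings with flanges on the plate at (272,202), (333,213), (250,250) and (318,263). The shuttle is out, the platen is up, the bottle is standing at (465,78), and the arm is clear. I hand the job in.

```bash
python3 -c "
from plant import r
print(r.close_job())"
```

```text
the job is handed in; nothing more can be done
None
```

I fitted all four bearings, wound the press until it went hard and then back clear, drew the shuttle out to its stop, and handed the job in at about 63 s with the oil bottle standing; the hand-in returned no verdict.

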